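Load a plaster mould into the mould dryer and set its blower lever

TASK

Take the plaster mould with the round pour hole out of the wooden caddy, stand it on the open table and let go so that you can take it again the other way (the caddy leaves only its long sides free to grip, the dryer's chute only its ends), then lower it gently into the level foot of the mould dryer's chute, let go, and push it up the ramp until it rests against the stop at the top. Then click the dryer's thumb lever towards the blower one notch at a time, pausing half a second in the third and again in the fourth, and leave it in the fifth of its six notches (counted from the chute's open end) without ever going beyond, and with everything else on the table left where it stands.

Things in the scene. Friction and masses are not known exactly. Their poses are not given: they have to be found in the camera images.
- mould: white plaster mould, a block 64 (its x) x 48 (its y) x 52 mm high, about 0.24 kg (may vary by a third), with a blind round pour hole 26 mm wide and 8 mm deep in the middle of its top; origin at the centre of its underside. Symmetric under a half turn. Starts upright in one of the caddy's two bays, its x along the caddy's x.
- brick: white plain block of the same plan, 64 x 48 mm, but only 36 mm high and without a hole, in the other bay; a bystander. Origin at the centre of its underside.
- caddy: fixed wooden caddy: base 170 (x) x 60 (y) x 8 mm, three upright plates 6 mm thick, 50 mm wide (y), up to 68 mm above the table, at x = -79, 0 and +79 mm: two bays 73 mm long (centres x = -39.5 and +39.5 mm), open at both y sides. The blocks stand on the base, 8 mm above the table. Origin on the table at its centre.
- dryer: fixed mould dryer; origin on the table, x runs along the chute to the stop and blower. Chute along y = 0, 57 mm wide inside, side walls 6 mm thick: level landing, then ramp, then stop. Grey blower housing behind the stop: x 97 to 203, y -75 to 75 mm, 105 mm high (grille 113). Grey lever housing beside the ramp: x -55 to 55, y -136 to -74 mm, 72 mm high.
- landing (a point): middle of the landing's floor, at (-85, 0, 12) mm in the dryer's frame, axes as the dryer's. The landing is level, 12 mm above the table, from dryer x = -130 to -40 mm, open at the -130 end, between walls that stand 60 mm above its floor.
- seat (a point): where the centre of the mould's underside lies when home against the stop: (51.9, 0, 26.5) mm in the dryer's frame, axes as the dryer's. The ramp rises at 0.157 rad (9 degrees) from dryer x = -40 mm, between walls 60 mm high square to it, for 125 mm to a steel stop square to the slope. Pushing the mould up takes 2 to 5 N; it stays by friction where it is left.
- pivot (a point): the lever's pivot, at (0, -105, 65) mm in the dryer's frame, axes as the dryer's. The lever swings in the dryer's x-z plane; two steel arcs of 46 mm radius either side of its stem, 13 mm off, carry a dark bead at every notch.
- lever_tip (a point): the end of the lever, 95 mm from the pivot: a black paddle 10 mm thick in the direction of swing, 30 mm wide (y), reaching from 50 to 95 mm from the pivot, on an 8 mm stem.
- lever (a joint): lever angle, rad: 0 in the first notch, leaning 0.55 rad from upright towards the chute's open foot; grows as it swings to the blower (dryer +x). Sprung notches every 0.22 rad: 0, 0.22, 0.44, 0.66, 0.88 (the fifth), 1.10 (the last). Past half way between two it snaps on to the next by itself. A click takes 3 to 8 N at the paddle. Starts in the first or second.
- jar: loose glass jar, 52 mm across, 75 mm high, beside the caddy; bystander. Origin at the centre of its underside.
- cup: loose terracotta cup, 64 mm across, 75 mm high, between caddy and dryer; bystander. Origin at the centre of its underside.
- bottle: loose white bottle, 48 mm across, 140 mm high, beyond the cup; bystander. Origin at the centre of its underside.
Things that resemble listed ones, but are neither listed nor needed, are in the scene too. Leave any purple or turquoise look-alike of the mould alone.

How it is judged (in metres and radians):
On the way, in this order (a step that is already met when the one before it is completed fails the run):
1. the mould stands upright on the table, let go (height (world z) of mould below 0.005 m and angle between mould's own z axis and vertical below 0.1 rad and contact force between the fingers and mould below 0.1 N), for 0.2 s.
2. the mould stands on the level landing at the chute's foot, let go (x of mould in the frame of landing between -0.04 and 0.04 m and y of mould in the frame of landing between -0.008 and 0.008 m and z of mould in the frame of landing below 0.006 m and angle between mould's own z axis and vertical below 0.17 rad and contact force between the fingers and mould below 0.1 N), for 0.2 s.
3. the mould is up the ramp against the stop (within 6 mm) (x of mould in the frame of seat above -0.006 m and z of mould in the frame of seat below 0.006 m and angle between mould's own z axis and vertical below 0.25 rad), for 0.2 s.
4. the lever rests in the third notch (value of joint lever between 0.36 and 0.52 rad), for 0.2 s.
5. the lever rests in the fourth notch (value of joint lever between 0.58 and 0.74 rad), for 0.2 s.
6. the lever rests in the fifth notch (value of joint lever between 0.8 and 0.96 rad), for 0.2 s.
At the end, for the whole second after the job is handed in: the mould rests upright on the ramp, at most 6 mm short of the stop, and the lever stands in the fifth notch (0.80 to 0.96 rad); nothing moves (all of step 3 and all of step 6 and z of mould in the frame of seat above -0.006 m and linear speed of mould below 0.02 m/s); the robot touches nothing.
It fails at once if the lever goes beyond the fifth notch (value of joint lever above 1.02 rad).
It fails at once if the mould is dropped into the chute (over 0.4 m/s at the landing) (x of mould in the frame of landing between -0.045 and 0.045 m and y of mould in the frame of landing between -0.012 and 0.012 m and z of mould in the frame of landing below 0.025 m and linear speed of mould above 0.4 m/s).
It fails at once if the brick, jar, cup or bottle is displaced by more than 30 mm (distance of any of brick, jar, cup, bottle from where it was at the start of the episode above 0.03 m).
It also fails if it takes over 72 s, if anything falls off the work surface, if the arm or the gripper's body presses on something with over 40 N, if the wrist force passes 120 N, or if a joint passes its speed limit or range.

ROBOT

A 6-joint arm with a two-finger parallel gripper is mounted at the origin on the work surface. World frame = base frame: x ahead of the robot, y to its left, z up, the work surface at z = 0. Lengths are in mm, angles in rad, forces in N, time in s.
With the tool pointing down it reaches from about 275 to 1000 mm from the base axis. Payload 8.4 kg.
Tool frame: the origin (TCP) lies at the very end of the fingers, on their centre line; the grasp point (between the pads) lies 19 mm behind it; z points along the fingers, y is the direction in which the jaws open and shut (so a half turn about z gives the same grasp; the last joint's range is limited). The gripper opens to 85 mm and grips with 20 to 120 N. Pads are 22 mm wide; open, the fingers measure 114 mm over their backs; the gripper's body (76 mm by 85 mm) begins 54 mm behind the grasp point. The pads swing forward as they close: fully open they stand 13 mm farther back than shut.
Start: joints at [1.205, 0.353, 1.633, -0, 1.155, -0.002], TCP at [222.391, 584.098, 231.281] pointing down, gripper open.
Joint ranges: [-2.63, 2.63], [-0.92, 2.1], [0.06, 2.66], [-1.3, 4.44], [0, 2.69], [-3.02, 3.02]. Speed limits (rad/s): [2.22, 2.22, 2.79, 3.14, 3.14, 3.14].

INTERFACE

Orientations are given as [roll, pitch, yaw] about the fixed x, y, z axes, in that order (R = Rz(yaw) Ry(pitch) Rx(roll)).
In Python, from rig import sense, grab_frame, sign_off, masks_of gives the robot as it stands. The module is installed in compiled form; this text tells all that it offers.
- The arm moves only by the shell command python3 -m inch 'ROWS' [FORCE]. ROWS is JSON, a list of rows, each an object of numbers: "gripper": the finger opening in m, from 0 to 0.0854; "tx", "ty", "tz": the shift along the tool's x, y, z in m; "spin": the turn about the tool's z in degrees. In form: [{"gripper": .., "tx": .., "ty": .., "tz": .., "spin": ..}, ...]. A call has exactly 8 rows; each row shifts and turns the commanded pose from where the row before left it, along the tool's axes as they then stand; what a row does not reach is not made up. A row lasts 1/10 s, in which the tool goes at most 50 mm and 8.59 degrees, less where a joint would pass 70% of its speed; a pose out of reach is approached as far as the arm can. A call is refused whole if a number of a shift passes 0.05 or a number of a turn 8.59, either way. A call with a gripper value outside its range is refused whole. The fingers move at their own pace and stop on an object; FORCE is the grip in N (left out, the last holds). Time passes only in rows, so rows that do not move let the fingers close, or fill a call up. It gives the time, the measured TCP pose, the force and the opening at its end, in the units of the state.
- sense(): the state, without advancing time (a new reading comes with each control period).
- grab_frame(name): name is "scene" or "side" or "wrist"; returns a dict with "pixels" (420x560x3 uint8, red, green, blue), "K" (3x3 intrinsics, pixels), "k1" (the pictures are not rectified: a ray, as slopes to the right and down, at radius r is drawn at 1 + k1 r^2 times it, then the intrinsics apply), "extrinsics" (4x4, takes a point from camera to world coordinates). Camera axes: x right, y down, z forward; pixel columns grow to the right and rows downward; lengths in mm; the calibration is good to about 2 mm. A picture is of the moment at which its call begins. There is no depth.
- sign_off(): hands the job in, once; it reports no verdict.
Trained networks look in the newest picture that a camera, given by its name, has taken for a name from the list of things; names that differ only in an ending like _2 or _b are one class to them, and where a whole thing is asked for, a point or a joint stands for the part that bears it (a point fixed in the world has none). Each returns a list of dicts, best first, with "conf" (0 to 1); they miss things now and then, are a little off and sometimes report something else, mostly with a low value. They report only what shows in the picture. A call takes as long as a camera call. They do not tell look-alikes from the thing itself.
- masks_of(camera, target): "pixels" (420x560 bool, what is visible of it) and "centre" ([row, column] in pixels, amid what is visible of it).
The state is a dict: "clock": time; "qpos": joint angles; "qvel": joint speeds; "joint_efforts": joint torques, N m; "eef_pos": TCP position; "tcp_rot": TCP orientation; "contact_force": force on the tool from outside, world axes, zero at the start; "wrist_torque": the same for the moment, N m; "opening": opening from 0.0 (shut) to 1.0 (fully open).
Only numpy, scipy, OpenCV 4.12 (cv2) and the standard library are available. Lean on these libraries where they do the work, as an engineer would, in place of code of your own. Each camera call takes 0.05 s, during which the arm holds its last target.

## Working session

There is one attempt and no reset: what is moved stays moved. The work goes in short steps, Python scripts to look and compute and a shell command to move; the robot and the scene stay as the last step left them, time stands still between calls to the robot, and variables do not carry over. Pictures are saved under pics/ and viewed, and the job is handed in when it is done.

```bash
mkdir -p pics; python3 - <<'E'
from rig import *
import cv2
s=sense(); print(s)
for n in ["scene","side","wrist"]:
    f=grab_frame(n); cv2.imwrite(f"pics/{n}0.png",f["pixels"][:,:,::-1]); print(n,f["K"],f["k1"],f["extrinsics"])
E
```

```text
{'clock': 0.0, 'qpos': array([ 1.20460265e+00,  3.53652245e-01,  1.63413884e+00,  2.11904353e-05,
        1.15516985e+00, -2.41892792e-03]), 'qvel': array([-0.00165921, -0.00124842,  0.00207985,  0.00093022,  0.00120677,
        0.00053418]), 'joint_efforts': array([ 1.88002661e-03, -6.05263925e+01, -3.42074275e+01,  3.22758558e-05,
        9.49258741e-03,  4.00795370e-07]), 'eef_pos': array([222.21475526, 583.6605943 , 230.55709558]), 'tcp_rot': array([-3.14022442e+00, -2.26843420e-05,  2.77780932e+00]), 'contact_force': array([ 0.92976908, -0.44397957, -0.29368023]), 'wrist_torque': array([-0.01073226, -0.01103129,  0.02101854]), 'opening': 1.0021129266027597}
scene [[486.85379173   0.         277.19923508]
 [  0.         486.85379173 219.14961515]
 [  0.           0.           1.        ]] -0.05893750519475286 [[-5.04970729e-02  7.75957523e-01 -6.28760660e-01  1.21246426e+03]
 [ 9.98560729e-01  5.06178234e-02 -1.77287063e-02  3.37709720e+01]
 [ 1.80697730e-02 -6.28750950e-01 -7.77396762e-01  9.37030574e+02]
 [ 0.00000000e+00  0.00000000e+00  0.00000000e+00  1.00000000e+00]]
side [[461.81443526   0.         283.08646299]
 [  0.         461.81443526 207.18272587]
 [  0.           0.           1.        ]] -0.016949189580814174 [[ 8.71544731e-01 -2.98282702e-01  3.89149343e-01  1.88082490e+02]
 [-4.90232380e-01 -5.15454531e-01  7.02836283e-01 -6.66138183e+02]
 [-9.05511308e-03 -8.03326868e-01 -5.95469520e-01  6.71824157e+02]
 [ 0.00000000e+00  0.00000000e+00  0.00000000e+00  1.00000000e+00]]
wrist [[370.24153242   0.         285.15101051]
 [  0.         370.24153242 216.40306359]
 [  0.           0.           1.        ]] -0.013104421073833951 [[ 3.56376991e-01  8.92280446e-01  2.77184137e-01  1.50232093e+02]
 [ 9.34341128e-01 -3.39873549e-01 -1.07203673e-01  6.11300435e+02]
 [-1.44818507e-03  2.97189462e-01 -9.54817431e-01  3.72830439e+02]
 [ 0.00000000e+00  0.00000000e+00  0.00000000e+00  1.00000000e+00]]
```

View pics/scene0.png

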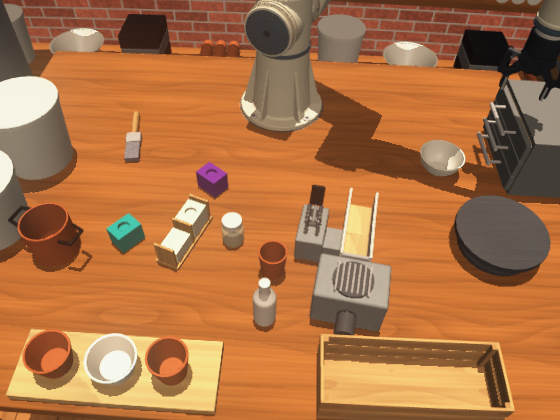

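View pics/side0.png

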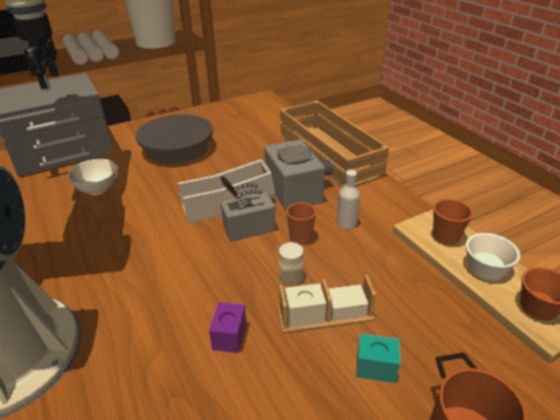

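View pics/wrist0.png

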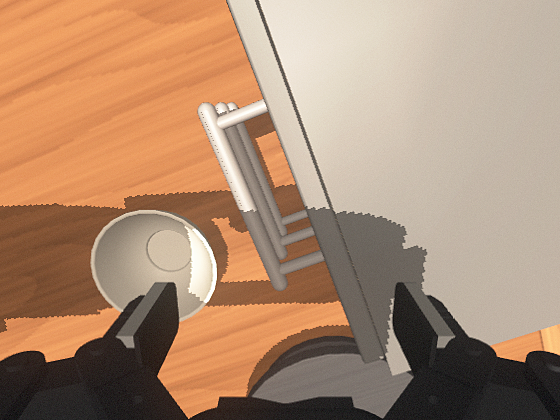

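```bash
cat > h.py <<'E'
import numpy as np, cv2
from rig import *
def proj(f,P):
    P=np.atleast_2d(P).astype(float);E=f["extrinsics"];p=(P-E[:3,3])@E[:3,:3]
    s=p[:,:2]/p[:,2:];r2=(s**2).sum(1,keepdims=True);s=s*(1+f["k1"]*r2)
    K=f["K"];return s*[K[0,0],K[1,1]]+[K[0,2],K[1,2]]
def ray(f,u,v):
    K=f["K"];d=np.array([(u-K[0,2])/K[0,0],(v-K[1,2])/K[1,1]]);s=d.copy()
    for _ in range(20): s=d/(1+f["k1"]*(s@s))
    E=f["extrinsics"];r=E[:3,:3]@[s[0],s[1],1];return E[:3,3],r
def onz(f,u,v,z):
    o,r=ray(f,u,v);return o+r*(z-o[2])/r[2]
def tri(obs):
    A=np.zeros((3,3));b=np.zeros(3)
    for f,u,v in obs:
        o,r=ray(f,u,v);r=r/np.linalg.norm(r);M=np.eye(3)-np.outer(r,r);A+=M;b+=M@o
    return np.linalg.solve(A,b)
E
python3 - <<'E'
from h import *
import pickle
F={}
for n in ["scene","side"]:
    F[n]=grab_frame(n)
    im=F[n]["pixels"][:,:,::-1]
    for t in ["mould","brick","caddy","dryer","jar","cup","bottle","lever"]:
        ms=masks_of(n,t)
        for m in ms[:4]:
            print(n,t,round(m["conf"],2),np.round(m["centre"]),int(m["pixels"].sum()), np.round(onz(F[n],m["centre"][1],m["centre"][0],40)) )
        F[n,t]=ms
    c={"scene":(140,150,270,210),"side":(170,130,230,220)}[n]
    x,y,w,h=c
    z=cv2.resize(im[y:y+h,x:x+w],None,fx=800/w if w>h else 600/h,fy=800/w if w>h else 600/h,interpolation=cv2.INTER_CUBIC)
    z=z[:600];cv2.imwrite(f"pics/{n}z.png",z);print(z.shape)
pickle.dump(F,open("F.pkl","wb"))
E
```

```text
scene mould 0.7 [232. 128.] 892 [ 549. -330.   40.]
scene mould 0.64 [218. 192.] 663 [ 498. -188.   40.]
scene mould 0.61 [180. 210.] 800 [ 371. -163.   40.]
scene brick 0.76 [242. 177.] 562 [ 569. -210.   40.]
scene caddy 0.59 [250. 184.] 959 [ 589. -191.   40.]
scene caddy 0.23 [217. 193.] 610 [ 493. -186.   40.]
scene caddy 0.2 [262. 276.] 930 [608.  17.  40.]
scene dryer 0.94 [266. 344.] 8908 [609. 168.  40.]
scene dryer 0.31 [248. 187.] 962 [ 585. -186.   40.]
scene jar 0.87 [230. 232.] 677 [525. -89.  40.]
scene cup 0.61 [261. 273.] 927 [607.  10.  40.]
scene bottle 0.94 [301. 262.] 866 [708.  -8.  40.]
scene lever 0.55 [198. 315.] 338 [414. 103.  40.]
(600, 800, 3)
side mould 0.94 [356. 380.] 1898 [ 539. -347.   40.]
side mould 0.83 [328. 226.] 1466 [ 348. -172.   40.]
side mould 0.59 [305. 306.] 1486 [ 492. -198.   40.]
side mould 0.2 [303. 347.] 1109 [ 558. -230.   40.]
side brick 0.74 [303. 348.] 1078 [ 561. -230.   40.]
side brick 0.71 [206. 348.] 1035 [734.  10.  40.]
side brick 0.53 [190. 258.] 8534 [583. 170.  40.]
side caddy 0.55 [315. 328.] 1224 [ 514. -235.   40.]
side caddy 0.46 [265. 291.] 1027 [520. -95.  40.]
side caddy 0.4 [223. 300.] 1060 [605.  10.  40.]
side dryer 0.66 [189. 256.] 8640 [582. 178.  40.]
side jar 0.61 [263. 294.] 987 [529. -94.  40.]
side cup 0.87 [221. 303.] 1031 [613.  12.  40.]
side bottle 0.6 [203. 352.] 1021 [747.  12.  40.]
side lever 0.62 [194. 232.] 236 [522. 186.  40.]
(600, 800, 3)
```

View pics/scenez.png

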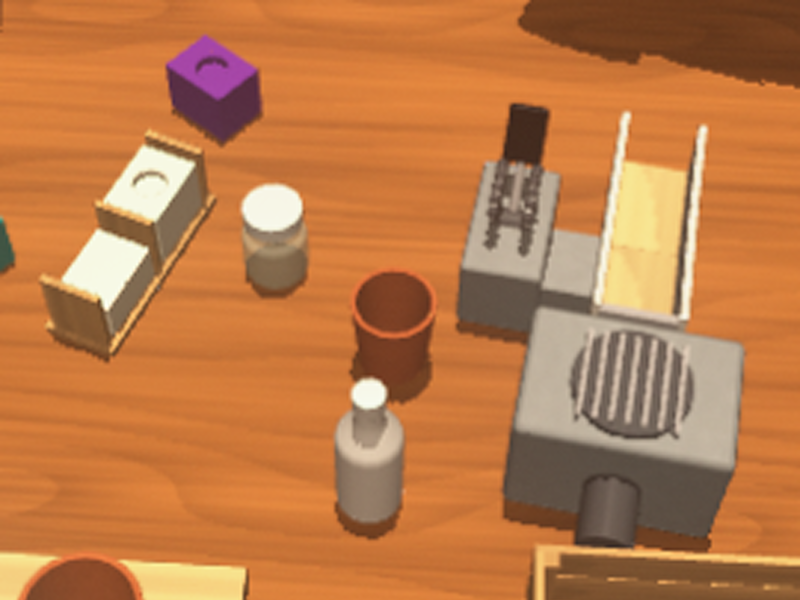

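View pics/sidez.png

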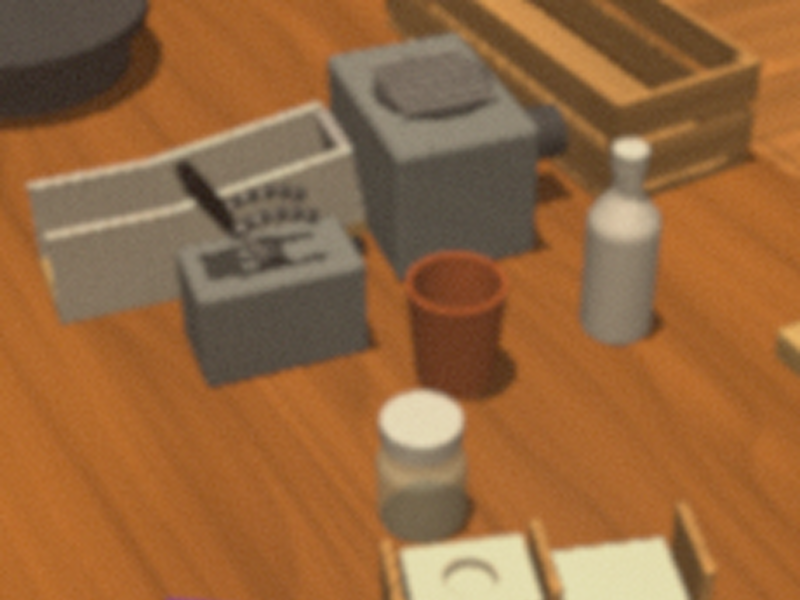

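```bash
python3 - <<'E'
import pickle,cv2
F=pickle.load(open("F.pkl","rb"))
a=cv2.resize(F["side"]["pixels"][255:345,260:390,::-1],None,fx=6,fy=6,interpolation=cv2.INTER_CUBIC);cv2.imwrite("pics/sidecad.png",a)
a=cv2.resize(F["scene"]["pixels"][185:275,145:225,::-1],None,fx=6.5,fy=6.5,interpolation=cv2.INTER_CUBIC);cv2.imwrite("pics/scenecad.png",a)
E
```

```text
(no output)
```

View pics/sidecad.png

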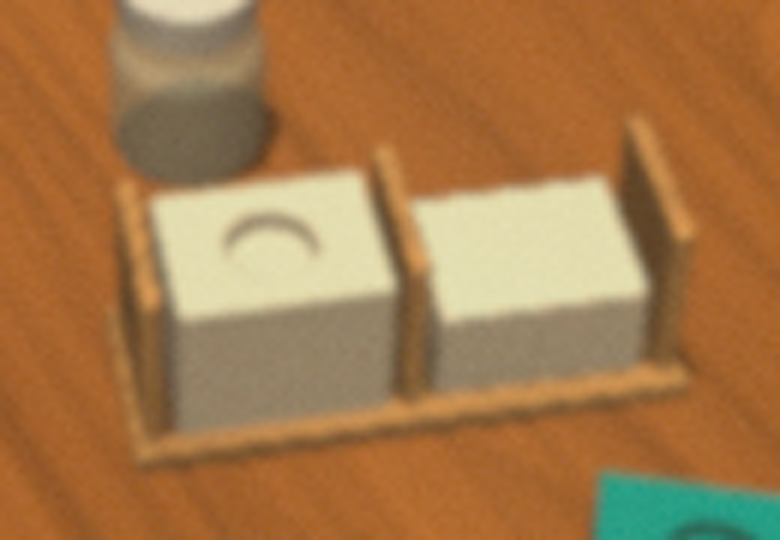

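View pics/scenecad.png

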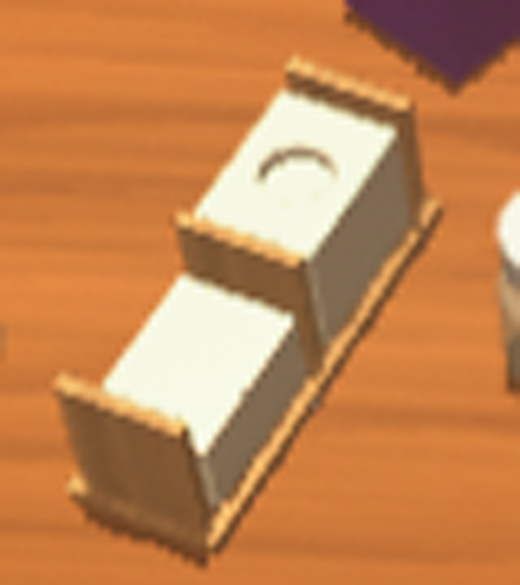

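```bash
cat > fit.py <<'E'
from h import *
import pickle
from scipy.optimize import least_squares
F=pickle.load(open("F.pkl","rb"))
def fit(name,obs,x0,off=True):
    def T(p,P): 
        c,s=np.cos(p[2]),np.sin(p[2]);P=np.array(P,float);return np.c_[c*P[:,0]-s*P[:,1]+p[0],s*P[:,0]+c*P[:,1]+p[1],P[:,2]+p[3]]
    def res(p):
        r=[]
        for n,o in obs.items():
            o=np.array(o,float);r.append((proj(F[n],T(p,o[:,:3]))-o[:,3:]).ravel())
        return np.concatenate(r+[[p[3]*.3]])
    s=least_squares(res,x0+[0],loss="soft_l1");p=s.x
    print(name,np.round(p,3),"rms",np.sqrt((s.fun**2).mean()));print(np.round(res(p)[:-1].reshape(-1,2),1).tolist())
    return p
def S(o,off,k): return [(*q[:3],q[3]/k+off[0],q[4]/k+off[1]) for q in o]
sc=S([(97,-75,105,538,308),(97,75,105,743,345),(203,75,105,728,470),(203,-75,105,513,445),(-55,-136,72,487,165),(-55,-74,72,560,175),(55,-136,72,462,297)],(140,150),800/270)
sd=S([(-55,-74,72,180,252),(-55,-136,72,192,297),(55,-136,72,362,262),(55,-74,72,338,222),(-55,-136,0,212,383),(55,-136,0,368,345),(97,-75,105,402,160),(97,75,105,330,62),(203,75,105,455,35),(203,-75,105,540,130),(-130,-34.5,72,50,236)],(170,130),600/220)
d=fit("dryer",dict(scene=sc,side=sd),[560,160,-.1])
sd=S([(-85,-30,0,140,460),(85,-30,0,685,385),(-82,-25,68,140,303),(-82,25,68,120,185),(-3,-25,68,405,268),(3,-25,68,428,262),(-3,25,68,376,152),(82,-25,68,692,235),(82,25,68,645,120)],(260,255),6)
sc=S([(-82,-25,68,290,62),(-82,25,68,410,100),(-3,-25,68,180,213),(3,25,68,303,268),(82,-25,68,60,392),(82,25,68,185,437),(85,30,0,205,562),(-85,30,8,437,205)],(145,185),6.5)
c=fit("caddy",dict(scene=sc,side=sd),[520,-200,-.4])
sd=S([(-32,-24,60,178,320),(32,-24,60,397,292),(32,24,60,362,172),(-32,24,60,152,200)],(260,255),6)
sc=S([(-32,24,60,398,125),(-32,-24,60,282,92)],(145,185),6.5)
m=fit("mould",dict(scene=sc,side=sd),[490,-190,-.4])
sd=S([(-32,-24,44,435,322),(32,-24,44,645,292),(32,24,44,608,180),(-32,24,44,412,203)],(260,255),6)
b=fit("brick",dict(side=sd),[550,-210,-.4])
R=lambda p,q:p[:2]+np.array([[np.cos(p[2]),-np.sin(p[2])],[np.sin(p[2]),np.cos(p[2])]])@q
print("mould from caddy",R(c,[-39.5,0]),"landing",R(d,[-85,0]),"seat",R(d,[51.9,0]),"pivot",R(d,[0,-105]))
for t,z in (("jar",37),("cup",37),("bottle",60)):
    o=[(F[n],F[n,t][0]["centre"][1],F[n,t][0]["centre"][0]) for n in("scene","side")];print(t,tri(o))
for n in("scene","side"):
    m_=[x for x in F[n,"mould"]];print([np.round(onz(F[n],x["centre"][1],x["centre"][0],40)) for x in m_])
E
python3 fit.py
```

```text
dryer [ 5.34076e+02  1.68950e+02 -4.00000e-02 -2.36730e+01] rms 13.78824052089805
[[-11.2, 6.4], [-9.6, -0.2], [-2.3, 2.3], [-5.3, 4.2], [-17.6, 7.4], [-16.1, 6.1], [-13.0, 0.6], [-6.1, -5.5], [0.4, -6.1], [-15.7, -8.1], [-19.4, -8.2], [-4.8, -12.5], [-17.8, -13.8], [-26.4, -1.9], [-27.9, 4.5], [-36.8, 4.7], [-37.4, -2.7], [3.4, 0.4]]
caddy [ 5.31220e+02 -2.03409e+02 -3.51000e-01 -1.41400e+00] rms 0.8249387592092124
[[0.2, -0.3], [0.2, 0.3], [0.2, -0.1], [-1.0, 0.3], [-1.2, -0.2], [-0.7, 0.4], [1.9, 0.1], [0.7, -0.1], [-0.7, 2.0], [-0.1, 1.8], [0.2, 0.2], [-1.0, -1.2], [1.1, 0.1], [0.6, 0.7], [-0.7, -1.1], [0.4, -0.6], [-0.4, -1.4]]
mould [ 4.93333e+02 -1.91853e+02 -3.60000e-01 -6.75000e-01] rms 0.48279775811647285
[[-0.9, 1.2], [-0.6, -0.0], [-0.1, -0.2], [-0.3, -0.1], [-0.4, 0.1], [-0.1, -0.4]]
brick [ 5.66557e+02 -2.19232e+02 -3.87000e-01 -4.46000e-01] rms 0.617437527776839
[[0.3, -0.4], [0.7, 0.9], [-0.1, 0.0], [-1.3, -0.4]]
mould from caddy [ 494.12656396 -189.83107168] landing [449.14255782 172.31224807] seat [585.93539233 166.89649094] pivot [529.92222499  64.03184647]
jar [527.45303214 -90.83194397  40.10030236]
cup [610.05389738   9.52320883  43.50958597]
bottle [724.71277166  -9.4592277   64.05052672]
[array([ 549., -330.,   40.]), array([ 498., -188.,   40.]), array([ 371., -163.,   40.])]
[array([ 539., -347.,   40.]), array([ 348., -172.,   40.]), array([ 492., -198.,   40.]), array([ 558., -230.,   40.])]
```

```bash
sed -i 's#600/220#800/230#' fit.py; python3 fit.py | egrep -A1 "^dryer|^mould from"
```

```text
dryer [ 5.38842e+02  2.00799e+02 -1.60000e-01 -4.60000e+00] rms 2.0652320653548597
[[-0.5, -0.3], [2.0, 0.3], [3.5, 2.9], [-0.3, -3.3], [-0.2, -0.5], [1.3, 0.7], [-0.4, -8.3], [-1.1, -1.1], [2.5, 1.8], [2.1, 1.0], [0.0, -2.4], [-0.7, 2.6], [0.9, 2.3], [-1.3, -0.0], [-1.1, -1.8], [1.8, -1.2], [1.4, -0.1], [-0.2, 0.9]]
--
mould from caddy [ 494.12656396 -189.83107168] landing [454.9309183  214.36224531] seat [590.07686536 192.51772671] pivot [522.08746357  97.14450592]
jar [527.45303214 -90.83194397  40.10030236]
```

```bash
python3 -m inch '[{"gripper":0.085,"tx":-0.040,"ty":-0.026,"tz":-0.009,"spin":0},{"gripper":0.085,"tx":-0.040,"ty":-0.026,"tz":-0.009,"spin":0},{"gripper":0.085,"tx":-0.040,"ty":-0.026,"tz":-0.009,"spin":0},{"gripper":0.085,"tx":-0.040,"ty":-0.026,"tz":-0.009,"spin":0},{"gripper":0.085,"tx":-0.040,"ty":-0.026,"tz":-0.009,"spin":0},{"gripper":0.085,"tx":-0.040,"ty":-0.026,"tz":-0.009,"spin":0},{"gripper":0.085,"tx":-0.040,"ty":-0.026,"tz":-0.009,"spin":0},{"gripper":0.085,"tx":-0.036,"ty":-0.026,"tz":-0.009,"spin":0}]'
cat > snap.py <<'E'
from h import *
import sys,pickle
n,name=sys.argv[1:3]
f=grab_frame(n);pickle.dump(f,open(f"{name}.pkl","wb"));im=f["pixels"][:,:,::-1]
if len(sys.argv)>3:
    x,y,w,h,k=map(int,sys.argv[3:8]);im=cv2.resize(im[y:y+h,x:x+w],None,fx=k,fy=k,interpolation=cv2.INTER_CUBIC)
cv2.imwrite(f"pics/{name}.png",im);s=sense();print(s["clock"],s["eef_pos"],s["tcp_rot"])
E
python3 snap.py wrist w1
```

```text
clock: 1.85
eef_pos: [444.8, 275.5, 303.9]
tcp_rot: [3.141, 0.001, 2.778]
contact_force: [0.9, 1.3, -0.6]
opening: 0.994
1.9 [448.1343178  271.21791077 305.38460821] [-3.14124345  0.00463638  2.77614872]
```

View pics/w1.png

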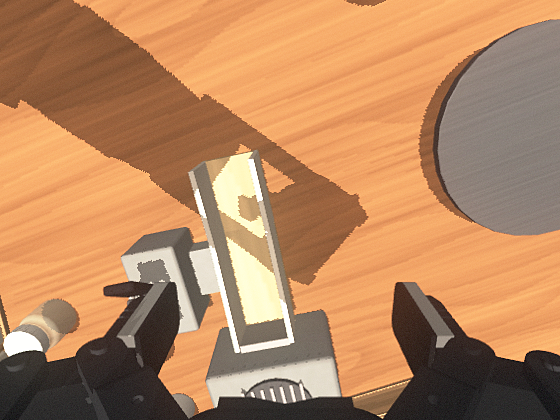

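```bash
python3 - <<'E'
import pickle,cv2
f=pickle.load(open("w1.pkl","rb"))
a=cv2.resize(f["pixels"][140:360,100:350,::-1],None,fx=2.7,fy=2.7,interpolation=cv2.INTER_CUBIC);cv2.imwrite("pics/w1z.png",a)
E
```

```text
(no output)
```

View pics/w1z.png

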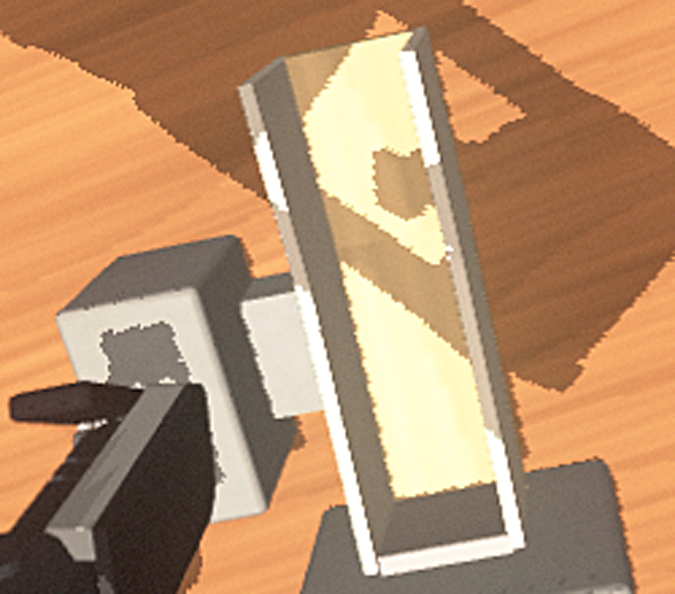

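```bash
cat >> fit.py <<'E'
print("----")
F["w"]=pickle.load(open("w1.pkl","rb"))
w=S([(-130,-34.5,72,239,88),(-130,-28.5,72,252,86),(-130,28.5,72,403,52),(-130,34.5,72,416,51),(-130,-28.5,12,287,62),(-55,-136,72,57,315),(-55,-74,72,192,288),(55,-74,72,265,515),(83.5,-28.5,31.5,397,500),(83.5,28.5,31.5,495,484)],(100,140),2.7)
d=fit("dryerW",dict(w=w),[540,200,-.16]);print("landing",R(d,[-85,0]),"seat",R(d,[51.9,0]),"pivot",R(d,[0,-105]))
E
python3 fit.py | sed -n '/----/,$p'
```

```text
----
dryerW [ 5.36655e+02  1.97553e+02 -1.69000e-01 -1.46300e+00] rms 1.4653211809616664
[[-0.1, -0.0], [0.8, -0.4], [-0.9, 1.3], [0.0, 0.6], [-0.3, -0.8], [-3.0, -0.2], [1.0, -0.4], [0.5, 0.7], [-1.8, 0.4], [5.0, -1.1]]
landing [452.86362966 211.83888444] seat [587.81638201 188.83095898] pivot [519.00790852  94.04697311]
```

```bash
python3 -m inch '[{"gripper":0.085,"tx":-0.022,"ty":-0.044,"tz":0,"spin":0},{"gripper":0.085,"tx":-0.022,"ty":-0.044,"tz":0,"spin":0},{"gripper":0.085,"tx":-0.022,"ty":-0.044,"tz":0,"spin":0},{"gripper":0.085,"tx":-0.022,"ty":-0.044,"tz":0,"spin":0},{"gripper":0.085,"tx":-0.022,"ty":-0.044,"tz":0.005,"spin":0},{"gripper":0.085,"tx":-0.022,"ty":-0.044,"tz":0.01,"spin":0},{"gripper":0.085,"tx":-0.022,"ty":-0.044,"tz":0.01,"spin":0},{"gripper":0.085,"tx":-0.022,"ty":-0.044,"tz":0.01,"spin":0}]'
python3 snap.py wrist w2
```

```text
clock: 2.7
eef_pos: [482.8, -115.8, 268.4]
tcp_rot: [3.141, 0.001, 2.778]
contact_force: [1.4, -0.3, 0.5]
opening: 0.996
2.75 [ 482.78660645 -121.79674983  266.90045096] [-3.13790643e+00  1.04279633e-03  2.77607936e+00]
```

View pics/w2.png

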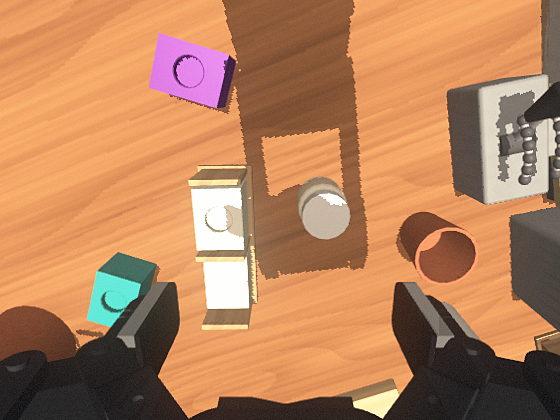

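```bash
python3 - <<'E'
from h import *
import pickle
f=pickle.load(open("w2.pkl","rb"))
for m in masks_of("wrist","mould"): print(m["conf"],m["centre"],onz(f,m["centre"][1],m["centre"][0],60))
print(onz(f,219,218,60))
a=cv2.resize(f["pixels"][150:340,170:370,::-1],None,fx=3,fy=3,interpolation=cv2.INTER_CUBIC);cv2.imwrite("pics/w2z.png",a)
E
```

```text
0.92 [71.4, 192.3] [ 357.82002306 -156.19078467   60.        ]
0.9 [285.8, 117.2] [ 521.41967227 -320.58424126   60.        ]
0.68 [151.6, 521.9] [532.72482545 104.76822006  60.        ]
0.63 [216.3, 222.9] [ 490.78389651 -184.97381075   60.        ]
[ 491.02310441 -189.31085688   60.        ]
```

View pics/w2z.png

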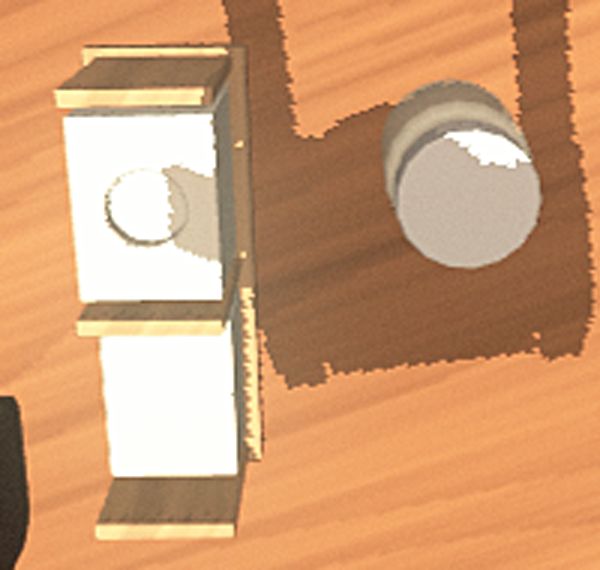

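```bash
python3 - <<'E'
from h import *
import pickle
f=pickle.load(open("w2.pkl","rb"))
g=lambda u,v,z:onz(f,u/3+170,v/3+150,z)
def ang(a,b): d=b-a;return np.arctan2(d[1],d[0]),np.linalg.norm(d)
print(g(148,206,60))
C=[g(62,118,60),g(212,115,60),g(222,300,60),g(80,300,60)]
print(np.mean(C,0),ang(C[0],C[3]),ang(C[1],C[2]),ang(C[0],C[1]),ang(C[3],C[2]))
print(ang(g(247,47,8),g(263,458,8)), ang(g(78,327,68),g(225,327,68)), ang(g(97,531,68),g(233,531,68)))
print(g(151,327,68),g(165,531,68),g(133,98,68))
E
```

```text
[ 491.77775465 -189.28345942   60.        ]
[ 492.79256266 -191.14354252   60.        ] (np.float64(-0.34397909023746875), np.float64(63.5017589075147)) (np.float64(-0.347497005938583), np.float64(64.45112768134457)) (np.float64(1.2263730631417225), np.float64(48.60349512258351)) (np.float64(1.2067574349151327), np.float64(48.386492092057296))
(np.float64(-0.3522620773171267), np.float64(169.20319633165647)) (np.float64(1.2068802579755504), np.float64(49.33639458574129)) (np.float64(1.2077798856221762), np.float64(48.58205895589569))
[ 529.26660949 -203.33997477   68.        ] [ 603.52486778 -230.81892605   68.        ] [ 455.62271338 -176.92698178   68.        ]
```

```bash
python3 -m inch '[{"gripper":0.085,"tx":-0.017,"ty":-0.030,"tz":0,"spin":-0.7},{"gripper":0.085,"tx":-0.017,"ty":-0.030,"tz":0,"spin":0},{"gripper":0.085,"tx":0,"ty":0,"tz":0.03,"spin":0},{"gripper":0.085,"tx":0,"ty":0,"tz":0.035,"spin":0},{"gripper":0.085,"tx":0,"ty":0,"tz":0.035,"spin":0},{"gripper":0.085,"tx":0,"ty":0,"tz":0.035,"spin":0},{"gripper":0.085,"tx":0,"ty":0,"tz":0.03,"spin":0},{"gripper":0.085,"tx":0,"ty":0,"tz":0,"spin":0}]'
python3 snap.py side s3 230 200 200 150 4;python3 -c "
from rig import *;s=sense();print(s['eef_pos'],s['tcp_rot'])"
```

```text
clock: 3.6
eef_pos: [491.2, -180.3, 100.2]
tcp_rot: [3.141, -0.007, 2.79]
contact_force: [0.3, 0.7, 0.2]
opening: 0.994
3.65 [ 492.63345692 -180.85329211  102.34217231] [ 3.14146476 -0.00376355  2.79038136]
[ 492.63345692 -180.85329211  102.34217231] [ 3.14146476 -0.00376355  2.79038136]
```

View pics/s3.png

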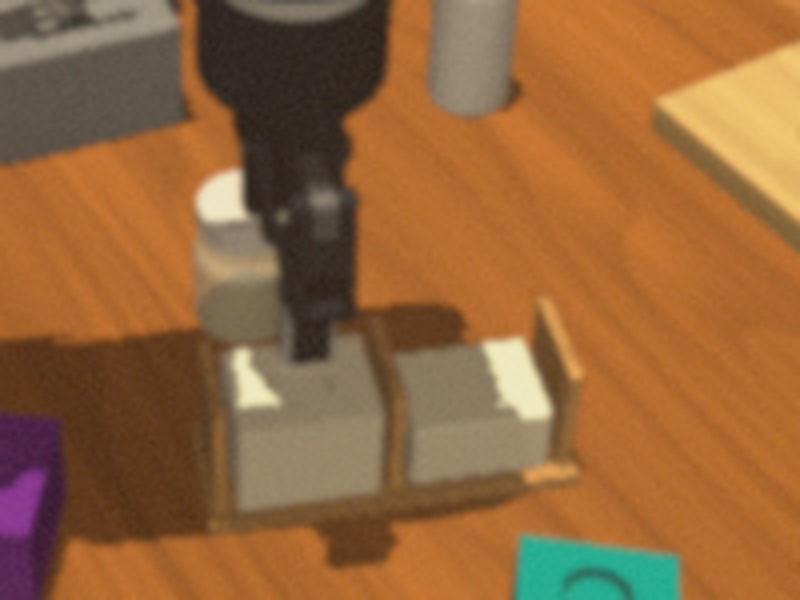

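```bash
python3 -m inch '[{"gripper":0.085,"tx":-0.003,"ty":-0.0085,"tz":0,"spin":0},{"gripper":0.085,"tx":0,"ty":0,"tz":0.02,"spin":0},{"gripper":0.085,"tx":0,"ty":0,"tz":0.02,"spin":0},{"gripper":0.085,"tx":0,"ty":0,"tz":0.02,"spin":0},{"gripper":0.085,"tx":0,"ty":0,"tz":0.02,"spin":0},{"gripper":0.085,"tx":0,"ty":0,"tz":0,"spin":0},{"gripper":0.03,"tx":0,"ty":0,"tz":0,"spin":0},{"gripper":0.03,"tx":0,"ty":0,"tz":0,"spin":0}]' 40
python3 -m inch '[{"gripper":0.03,"tx":0,"ty":0,"tz":0,"spin":0},{"gripper":0.03,"tx":0,"ty":0,"tz":0,"spin":0},{"gripper":0.03,"tx":0,"ty":0,"tz":0,"spin":0},{"gripper":0.03,"tx":0,"ty":0,"tz":0,"spin":0},{"gripper":0.03,"tx":0,"ty":0,"tz":0,"spin":0},{"gripper":0.03,"tx":0,"ty":0,"tz":0,"spin":0},{"gripper":0.03,"tx":0,"ty":0,"tz":0,"spin":0},{"gripper":0.03,"tx":0,"ty":0,"tz":0,"spin":0}]' 40
```

```text
clock: 4.45
eef_pos: [494.9, -191.5, 25.2]
tcp_rot: [-3.142, 0.003, 2.79]
contact_force: [-0.0, -0.2, 0.7]
opening: 0.686
clock: 5.25
eef_pos: [494.8, -191.4, 25.1]
tcp_rot: [-3.141, 0.003, 2.79]
contact_force: [-0.7, -0.4, 7.1]
opening: 0.557
```

```bash
python3 -m inch '[{"gripper":0.03,"tx":0,"ty":0,"tz":-0.01,"spin":0},{"gripper":0.03,"tx":0,"ty":0,"tz":-0.025,"spin":0},{"gripper":0.03,"tx":0,"ty":0,"tz":-0.03,"spin":0},{"gripper":0.03,"tx":0,"ty":0,"tz":-0.025,"spin":0},{"gripper":0.03,"tx":0,"ty":0,"tz":0,"spin":0},{"gripper":0.03,"tx":0.021,"ty":0.019,"tz":0,"spin":0},{"gripper":0.03,"tx":0.021,"ty":0.019,"tz":0,"spin":0},{"gripper":0.03,"tx":0.021,"ty":0.019,"tz":0,"spin":0}]' 40
python3 -m inch '[{"gripper":0.03,"tx":0.021,"ty":0.019,"tz":0,"spin":0},{"gripper":0.03,"tx":0.021,"ty":0.019,"tz":0,"spin":0},{"gripper":0.03,"tx":0.021,"ty":0.019,"tz":0,"spin":0},{"gripper":0.03,"tx":0.021,"ty":0.019,"tz":0,"spin":0},{"gripper":0.03,"tx":0.021,"ty":0.019,"tz":0,"spin":0},{"gripper":0.03,"tx":0,"ty":0,"tz":0.02,"spin":-5.2},{"gripper":0.03,"tx":0,"ty":0,"tz":0.02,"spin":-5.3},{"gripper":0.03,"tx":0,"ty":0,"tz":0,"spin":0}]' 40
python3 snap.py side s4 150 160 250 190 3
```

```text
clock: 6.05
eef_pos: [452.9, -114.8, 113.1]
tcp_rot: [-3.142, -0.001, 2.789]
contact_force: [0.5, -0.9, -1.8]
opening: 0.558
clock: 6.85
eef_pos: [386.1, 9.9, 71.7]
tcp_rot: [-3.141, -0.004, 2.975]
contact_force: [-0.8, -0.0, -1.6]
opening: 0.554
6.9 [386.86231281   9.76542138  72.66593829] [-3.14097506e+00 -3.13203367e-03  2.97166489e+00]
```

View pics/s4.png

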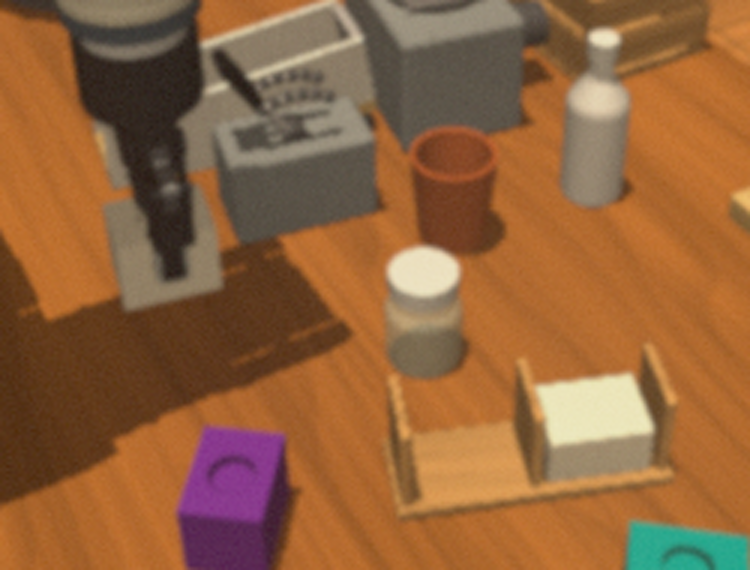

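```bash
python3 -m inch '[{"gripper":0.03,"tx":0,"ty":0,"tz":0.015,"spin":0},{"gripper":0.03,"tx":0,"ty":0,"tz":0.015,"spin":0},{"gripper":0.03,"tx":0,"ty":0,"tz":0.01,"spin":0},{"gripper":0.03,"tx":0,"ty":0,"tz":0.006,"spin":0},{"gripper":0.03,"tx":0,"ty":0,"tz":0.004,"spin":0},{"gripper":0.03,"tx":0,"ty":0,"tz":0.003,"spin":0},{"gripper":0.03,"tx":0,"ty":0,"tz":0,"spin":0},{"gripper":0.03,"tx":0,"ty":0,"tz":0,"spin":0}]' 40
```

```text
clock: 7.7
eef_pos: [388.4, 9.7, 20.6]
tcp_rot: [3.142, 0.0, 2.973]
contact_force: [0.3, -0.0, -2.5]
opening: 0.553
```

```bash
python3 -m inch '[{"gripper":0.03,"tx":0,"ty":0,"tz":0.0015,"spin":0},{"gripper":0.03,"tx":0,"ty":0,"tz":0.001,"spin":0},{"gripper":0.03,"tx":0,"ty":0,"tz":0.001,"spin":0},{"gripper":0.03,"tx":0,"ty":0,"tz":0,"spin":0},{"gripper":0.03,"tx":0,"ty":0,"tz":0,"spin":0},{"gripper":0.03,"tx":0,"ty":0,"tz":0,"spin":0},{"gripper":0.03,"tx":0,"ty":0,"tz":0,"spin":0},{"gripper":0.03,"tx":0,"ty":0,"tz":0,"spin":0}]' 40
```

```text
clock: 8.5
eef_pos: [388.3, 9.7, 17.1]
tcp_rot: [3.142, 0.0, 2.973]
contact_force: [-1.9, 0.3, 5.4]
opening: 0.558
```

Touching the table. Release, lift clear.

```bash
python3 -m inch '[{"gripper":0.085,"tx":0,"ty":0,"tz":0,"spin":0},{"gripper":0.085,"tx":0,"ty":0,"tz":0,"spin":0},{"gripper":0.085,"tx":0,"ty":0,"tz":0,"spin":0},{"gripper":0.085,"tx":0,"ty":0,"tz":0,"spin":0},{"gripper":0.085,"tx":0,"ty":0,"tz":0,"spin":0},{"gripper":0.085,"tx":0,"ty":0,"tz":-0.02,"spin":0},{"gripper":0.085,"tx":0,"ty":0,"tz":-0.04,"spin":0},{"gripper":0.085,"tx":0,"ty":0,"tz":-0.05,"spin":0}]'
python3 -m inch '[{"gripper":0.085,"tx":0,"ty":0,"tz":-0.02,"spin":8.5},{"gripper":0.085,"tx":0,"ty":0,"tz":-0.02,"spin":8.5},{"gripper":0.085,"tx":0,"ty":0,"tz":-0.02,"spin":8.5},{"gripper":0.085,"tx":0,"ty":0,"tz":-0.01,"spin":8.5},{"gripper":0.085,"tx":0,"ty":0,"tz":-0.01,"spin":8.5},{"gripper":0.085,"tx":0,"ty":0,"tz":0,"spin":8.5},{"gripper":0.085,"tx":0,"ty":0,"tz":0,"spin":8.5},{"gripper":0.085,"tx":0,"ty":0,"tz":0,"spin":8.5}]'
python3 snap.py wrist w5; python3 snap.py side s5 150 160 250 190 3
```

```text
clock: 9.3
eef_pos: [386.7, 9.7, 127.0]
tcp_rot: [-3.141, -0.004, 2.973]
contact_force: [1.5, 0.5, -0.8]
opening: 0.999
clock: 10.1
eef_pos: [388.1, 9.7, 206.9]
tcp_rot: [3.142, 0.0, 1.78]
contact_force: [0.2, -0.1, -0.4]
opening: 0.998
10.15 [388.01889722   9.70076398 206.85732859] [-3.14150816e+00 -3.54017190e-05  1.77111264e+00]
10.2 [388.04701143   9.69876336 206.85548025] [-3.14148046e+00 -1.03951501e-05  1.78417682e+00]
```

View pics/w5.png

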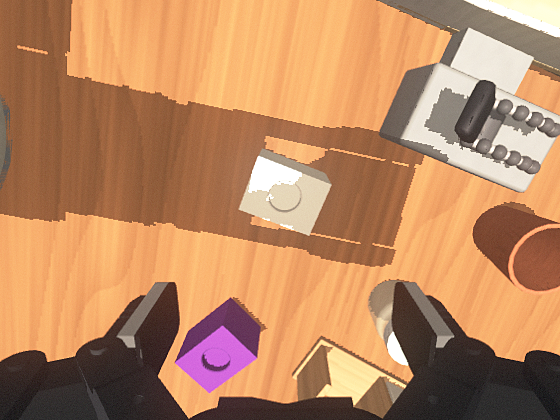

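View pics/s5.png

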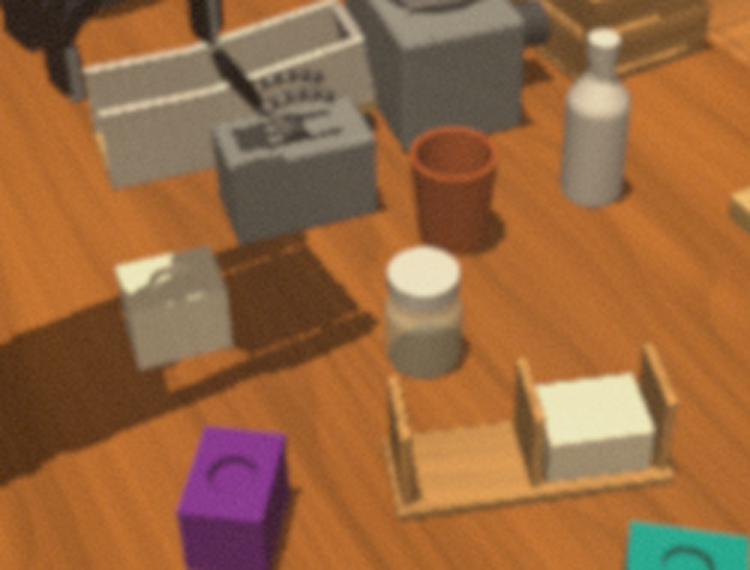

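```bash
python3 - <<'E'
from h import *
import pickle
f=pickle.load(open("w5.pkl","rb"))
print("hole",onz(f,285,196,52))
def ang(a,b): d=b-a;return np.arctan2(d[1],d[0]),np.linalg.norm(d)
a=[onz(f,u,v,52) for u,v in [(260,151),(331,178),(309,236),(238,210)]]
print(np.mean(a,0));print(a)
for i in range(4): print(ang(a[i],a[(i+1)%4]))
F=pickle.load(open("s5.pkl","rb"))
b=[onz(F,u/3+150,v/3+160,52) for u,v in [(117,265),(210,248),(230,288),(128,305)]]
print(np.mean(b,0),[ang(b[i],b[(i+1)%4]) for i in range(4)])
E
```

```text
hole [386.55374819  11.10134034  52.        ]
[386.00047513  12.20761666  52.        ]
[array([359.40240648,  43.10628289,  52.        ]), array([420.07628818,  33.64619159,  52.        ]), array([413.9185453 , -19.08225782,  52.        ]), array([350.60466057,  -8.83975   ,  52.        ])]
(np.float64(-0.15467168869683984), np.float64(61.40694788025584))
(np.float64(-1.687051907044126), np.float64(53.08678907791068))
(np.float64(2.9812086536915112), np.float64(64.13701712712601))
(np.float64(1.403025156484283), np.float64(52.68577289435457))
[387.99494993  10.28163286  52.        ] [(np.float64(-0.24269201014405511), np.float64(63.130495643120796)), (np.float64(-1.67105928625414), np.float64(43.966398646548306)), (np.float64(2.8661696142563393), np.float64(66.7536782974646)), (np.float64(1.3922090722381382), np.float64(41.42175413508634))]
```

```bash
python3 -m inch '[{"gripper":0.085,"tx":0,"ty":0,"tz":0.02,"spin":7.4},{"gripper":0.085,"tx":0,"ty":0,"tz":0.02,"spin":7.3},{"gripper":0.085,"tx":0,"ty":0,"tz":0.02,"spin":7.3},{"gripper":0.085,"tx":0,"ty":0,"tz":0.04,"spin":0},{"gripper":0.085,"tx":0,"ty":0,"tz":0.03,"spin":0},{"gripper":0.085,"tx":0,"ty":0,"tz":0.03,"spin":0},{"gripper":0.085,"tx":0,"ty":0,"tz":0.02,"spin":0},{"gripper":0.085,"tx":0,"ty":0,"tz":0.01,"spin":0}]'
python3 -m inch '[{"gripper":0.05,"tx":0,"ty":0,"tz":0,"spin":0},{"gripper":0.05,"tx":0,"ty":0,"tz":0,"spin":0},{"gripper":0.05,"tx":0,"ty":0,"tz":0,"spin":0},{"gripper":0.05,"tx":0,"ty":0,"tz":0,"spin":0},{"gripper":0.05,"tx":0,"ty":0,"tz":0,"spin":0},{"gripper":0.05,"tx":0,"ty":0,"tz":0,"spin":0},{"gripper":0.05,"tx":0,"ty":0,"tz":0,"spin":0},{"gripper":0.05,"tx":0,"ty":0,"tz":0,"spin":0}]' 40
```

```text
clock: 11.0
eef_pos: [387.2, 9.7, 15.3]
tcp_rot: [-3.139, 0.0, 1.407]
contact_force: [-0.0, 0.7, 0.2]
opening: 0.999
clock: 11.8
eef_pos: [388.5, 9.7, 17.2]
tcp_rot: [3.141, -0.0, 1.403]
contact_force: [-0.0, -0.4, 6.6]
opening: 0.741
```

```bash
python3 -m inch '[{"gripper":0.05,"tx":0,"ty":0,"tz":-0.01,"spin":0},{"gripper":0.05,"tx":0,"ty":0,"tz":-0.03,"spin":0},{"gripper":0.05,"tx":0,"ty":0,"tz":-0.04,"spin":0},{"gripper":0.05,"tx":0,"ty":0,"tz":-0.04,"spin":0},{"gripper":0.05,"tx":0.01,"ty":0,"tz":-0.03,"spin":0},{"gripper":0.05,"tx":0.025,"ty":0,"tz":0,"spin":0},{"gripper":0.05,"tx":0.025,"ty":0,"tz":0,"spin":0},{"gripper":0.05,"tx":0.025,"ty":0,"tz":0,"spin":0}]' 40
python3 -m inch '[{"gripper":0.05,"tx":0.025,"ty":0,"tz":0,"spin":0},{"gripper":0.05,"tx":0.025,"ty":0,"tz":0,"spin":0},{"gripper":0.05,"tx":0.025,"ty":0,"tz":0,"spin":0},{"gripper":0.05,"tx":0.025,"ty":0.015,"tz":0,"spin":0},{"gripper":0.05,"tx":0.02,"ty":0.015,"tz":0,"spin":0},{"gripper":0.05,"tx":0.005,"ty":0,"tz":0.02,"spin":0},{"gripper":0.05,"tx":0,"ty":0,"tz":0.02,"spin":0},{"gripper":0.05,"tx":0,"ty":0,"tz":0,"spin":0}]' 40
python3 snap.py wrist w6;python3 snap.py side s6 150 120 220 160 3;python3 snap.py scene c6 270 150 150 130 5
```

```text
clock: 12.6
eef_pos: [402.3, 94.3, 167.8]
tcp_rot: [3.141, -0.0, 1.402]
contact_force: [0.6, 0.5, -2.3]
opening: 0.74
clock: 13.4
eef_pos: [450.9, 211.0, 125.1]
tcp_rot: [-3.138, 0.003, 1.403]
contact_force: [-0.5, -0.5, -3.0]
opening: 0.748
13.45 [451.68633303 211.18339761 126.30904534] [-3.13893427e+00  1.86349287e-03  1.40272138e+00]
13.5 [452.5146235  211.45887374 127.19305173] [-3.14059090e+00  7.09054373e-04  1.40246369e+00]
13.55 [453.06848978 211.64394762 127.72328684] [ 3.14136549e+00 -1.38508491e-04  1.40233380e+00]
```

View pics/w6.png

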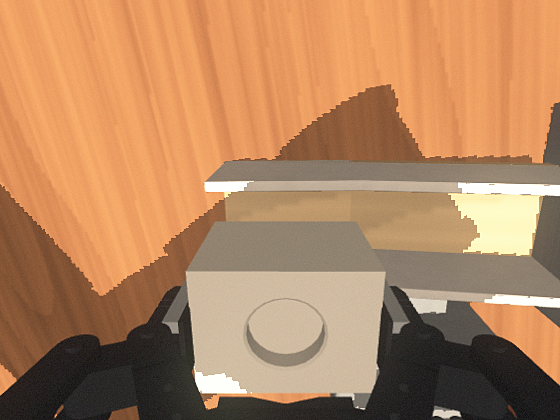

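View pics/s6.png

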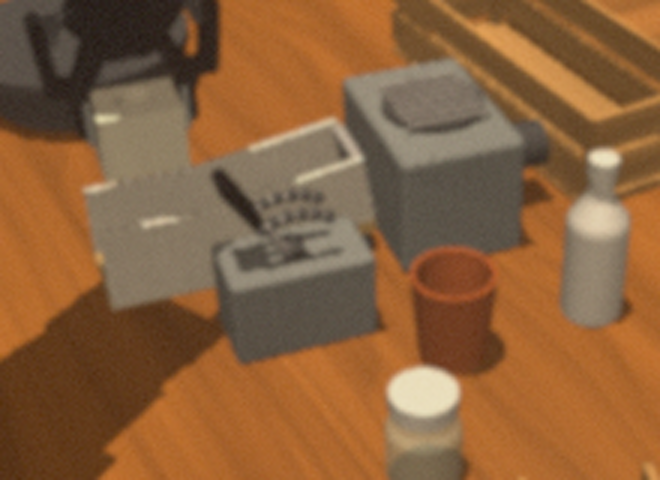

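View pics/c6.png

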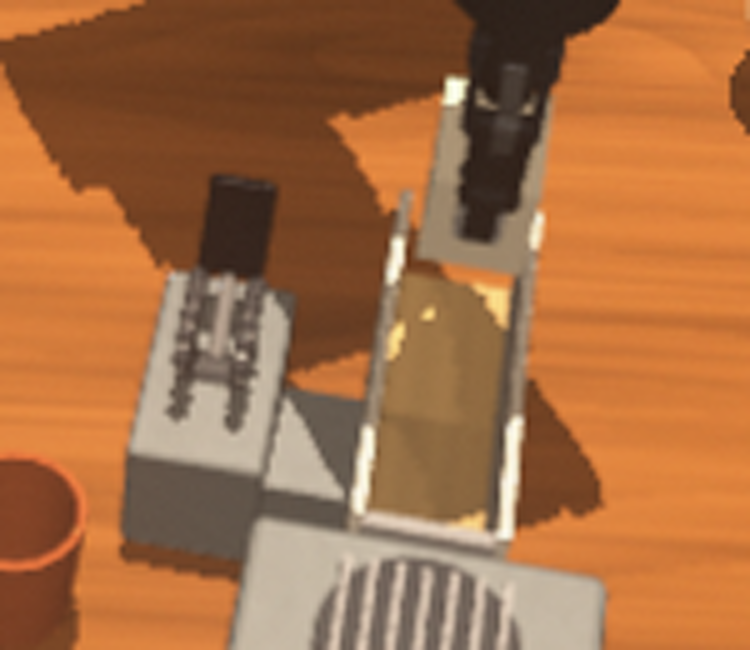

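```bash
python3 - <<'E'
import pickle,cv2
f=pickle.load(open("w6.pkl","rb"))
im=f["pixels"][:,:,::-1]
cv2.imwrite("pics/w6a.png",cv2.resize(im[150:310,180:370],None,fx=4,fy=4,interpolation=cv2.INTER_CUBIC)[:600])
cv2.imwrite("pics/w6b.png",cv2.resize(im[150:310,370:560],None,fx=4,fy=4,interpolation=cv2.INTER_CUBIC)[:640])
E
```

```text
(no output)
```

View pics/w6a.png

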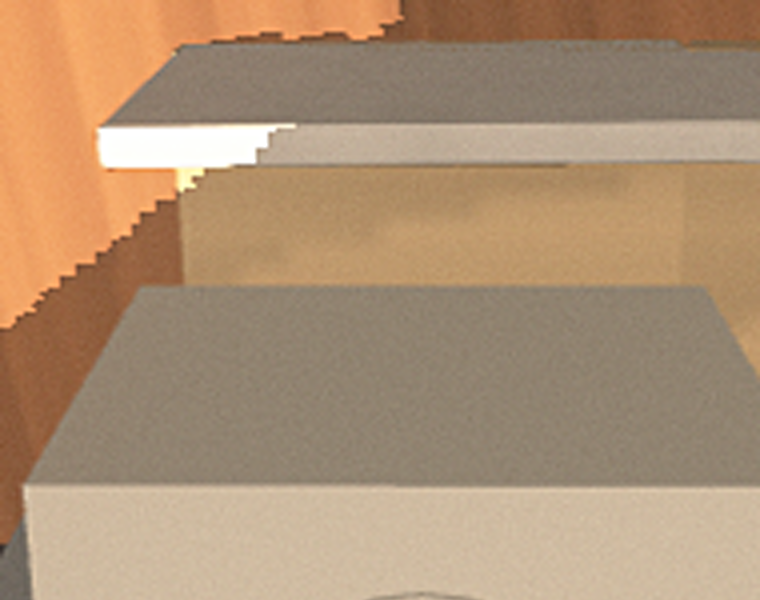

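View pics/w6b.png

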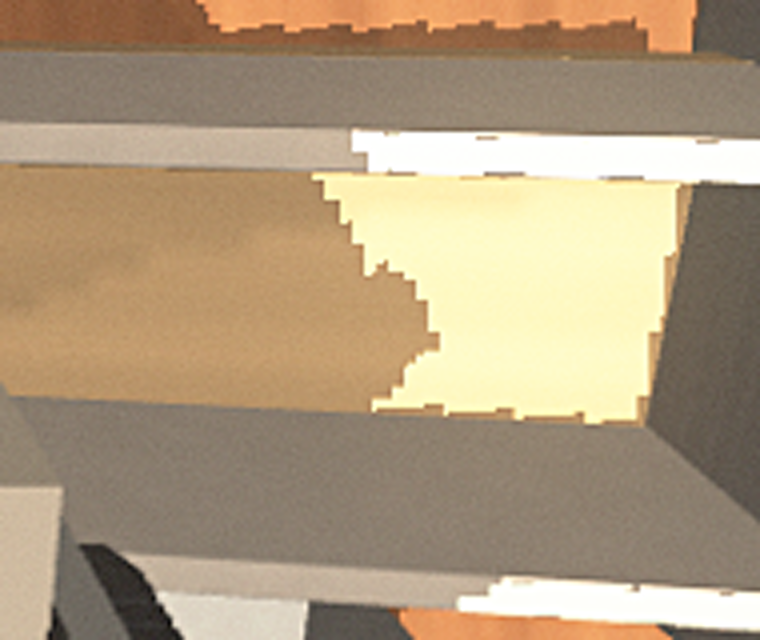

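```bash
cat > f6.py <<'E'
from h import *
import pickle
from scipy.optimize import least_squares
f=pickle.load(open("w6.pkl","rb"))
A=lambda u,v:(u/4+180,v/4+150)
B=lambda u,v:(u/4+370,v/4+150)
t=np.tan(.157);rz=lambda x:12+(x+40)*t
obs=[(-130,34.5,72,*A(98,128)),(-130,28.5,72,*A(101,166)),(83.5,-28.5,31.5,*B(645,425))]
free=[(34.5,72,*A(560,122)),(28.5,72,*A(560,164)),(-28.5,"r",*B(20,398)),(-28.5,"r",*B(350,412))]
lx=[(-130,12,*A(182,270)),(-40,12,*A(683,230))]  # free y
def w(p,x,y,z):
    c,s=np.cos(p[2]),np.sin(p[2]);return [c*x-s*y+p[0],s*x+c*y+p[1],z]
def res(q):
    p=q[:3];r=[]
    for x,y,z,u,v in obs: r+=list(proj(f,w(p,x,y,z))[0]-[u,v])
    for i,(y,z,u,v) in enumerate(free):
        x=q[3+i];r+=list(proj(f,w(p,x,y,rz(x) if z=="r" else z))[0]-[u,v])
    for i,(x,z,u,v) in enumerate(lx): r+=list(proj(f,w(p,x,q[3+len(free)+i],z))[0]-[u,v])
    return np.array(r)
s=least_squares(res,[537,198,-.169,-80,-80,0,30,0,0]);d=s.x;print(np.round(d,3));print(np.round(s.fun,1))
R=lambda p,q:p[:2]+np.array([[np.cos(p[2]),-np.sin(p[2])],[np.sin(p[2]),np.cos(p[2])]])@q
print("landing",R(d,[-85,0]),"seat",R(d,[51.9,0]),"pivot",R(d,[0,-105]))
mo=[(-32,24,52,*A(25,487)),(32,24,52,*B(62,487)),(-32,24,0,*A(140,287)),(32,24,0,*A(705,287))]
def rm(p):
    r=[]
    for x,y,z,u,v in mo: r+=list(proj(f,w(p,x,y,z+p[3]))[0]-[u,v])
    return np.array(r)
s=least_squares(rm,[452,211,-.169,110]);print("mould",np.round(s.x,3),np.round(s.fun,1))
print("mould in landing",np.array([[np.cos(d[2]),np.sin(d[2])],[-np.sin(d[2]),np.cos(d[2])]])@(s.x[:2]-R(d,[-85,0])),s.x[2]-d[2])
print(f["extrinsics"][:3,3])
E
python3 f6.py
```

```text
[ 5.35283e+02  1.97945e+02 -1.62000e-01 -6.78810e+01 -6.77520e+01
 -2.12470e+01  3.54040e+01 -4.96700e+00  2.04300e+00]
[-0.2 -0.7 -0.2  0.6  0.1  0.5  0.   0.1  0.   0.5  0.1 -1.   0.  -0.1
  0.3 -0.   0.   0. ]
landing [451.39172471 211.63087481] seat [586.50547891 189.58811121] pivot [518.37623113  94.31473824]
mould [ 4.49988e+02  2.11000e+02 -1.67000e-01  1.07131e+02] [-0.2  0.2 -0.2  0.3  0.6 -0.3  0.  -0.4]
mould in landing [-1.28412577 -0.84876234] -0.004998246598689582
[463.09760307 286.5324365  267.06724042]
```

```bash
python3 -m inch '[{"gripper":0.05,"tx":0,"ty":0,"tz":0.015,"spin":0},{"gripper":0.05,"tx":0,"ty":0,"tz":0.02,"spin":0},{"gripper":0.05,"tx":0,"ty":0,"tz":0.015,"spin":0},{"gripper":0.05,"tx":0,"ty":0,"tz":0.012,"spin":0},{"gripper":0.05,"tx":0,"ty":0,"tz":0.01,"spin":0},{"gripper":0.05,"tx":0,"ty":0,"tz":0.008,"spin":0},{"gripper":0.05,"tx":0,"ty":0,"tz":0.006,"spin":0},{"gripper":0.05,"tx":0,"ty":0,"tz":0.004,"spin":0}]' 40
python3 -m inch '[{"gripper":0.05,"tx":0,"ty":0,"tz":0.002,"spin":0},{"gripper":0.05,"tx":0,"ty":0,"tz":0.002,"spin":0},{"gripper":0.05,"tx":0,"ty":0,"tz":0,"spin":0},{"gripper":0.05,"tx":0,"ty":0,"tz":0,"spin":0},{"gripper":0.05,"tx":0,"ty":0,"tz":0,"spin":0},{"gripper":0.05,"tx":0,"ty":0,"tz":0,"spin":0},{"gripper":0.05,"tx":0,"ty":0,"tz":0,"spin":0},{"gripper":0.05,"tx":0,"ty":0,"tz":0,"spin":0}]' 40
python3 snap.py wrist w7
```

```text
clock: 14.35
eef_pos: [453.1, 211.8, 36.6]
tcp_rot: [3.142, -0.0, 1.402]
contact_force: [0.5, -0.1, -2.5]
opening: 0.746
clock: 15.15
eef_pos: [453.0, 211.7, 33.0]
tcp_rot: [3.141, -0.0, 1.403]
contact_force: [-0.4, 0.2, -1.7]
opening: 0.739
15.2 [452.98138098 211.73127311  32.91559277] [-3.14158675e+00 -2.12775217e-05  1.40248444e+00]
```

View pics/w7.png

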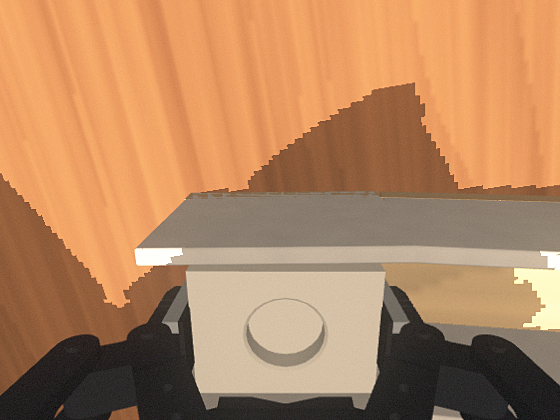

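```bash
python3 -m inch '[{"gripper":0.05,"tx":0,"ty":0,"tz":0.0015,"spin":0},{"gripper":0.05,"tx":0,"ty":0,"tz":0.0015,"spin":0},{"gripper":0.05,"tx":0,"ty":0,"tz":0.001,"spin":0},{"gripper":0.05,"tx":0,"ty":0,"tz":0,"spin":0},{"gripper":0.05,"tx":0,"ty":0,"tz":0,"spin":0},{"gripper":0.05,"tx":0,"ty":0,"tz":0,"spin":0},{"gripper":0.05,"tx":0,"ty":0,"tz":0,"spin":0},{"gripper":0.05,"tx":0,"ty":0,"tz":0,"spin":0}]' 40
```

```text
clock: 16.0
eef_pos: [452.9, 211.7, 29.2]
tcp_rot: [-3.141, 0.0, 1.403]
contact_force: [-1.5, -1.8, 6.2]
opening: 0.739
```

```bash
python3 -m inch '[{"gripper":0.085,"tx":0,"ty":0,"tz":0,"spin":0},{"gripper":0.085,"tx":0,"ty":0,"tz":0,"spin":0},{"gripper":0.085,"tx":0,"ty":0,"tz":0,"spin":0},{"gripper":0.085,"tx":0,"ty":0,"tz":0,"spin":0},{"gripper":0.085,"tx":0,"ty":0,"tz":0,"spin":0},{"gripper":0.085,"tx":0,"ty":0,"tz":-0.02,"spin":0},{"gripper":0.085,"tx":0,"ty":0,"tz":-0.03,"spin":0},{"gripper":0.085,"tx":0,"ty":0,"tz":-0.03,"spin":0}]'
python3 -m inch '[{"gripper":0,"tx":0,"ty":-0.01,"tz":0,"spin":0},{"gripper":0,"tx":0,"ty":-0.025,"tz":0,"spin":0},{"gripper":0,"tx":0,"ty":-0.03,"tz":0,"spin":0},{"gripper":0,"tx":0,"ty":0,"tz":0,"spin":0},{"gripper":0,"tx":0,"ty":0,"tz":0,"spin":0},{"gripper":0,"tx":0,"ty":0,"tz":0,"spin":0},{"gripper":0,"tx":0,"ty":0,"tz":0,"spin":0},{"gripper":0,"tx":0,"ty":0,"tz":0,"spin":0}]'
python3 snap.py side s8 120 100 200 150 4;python3 snap.py wrist w8;python3 snap.py scene c8 270 100 150 150 4
```

```text
clock: 16.8
eef_pos: [452.5, 211.5, 109.5]
tcp_rot: [-3.141, 0.001, 1.402]
contact_force: [1.1, 0.0, 0.6]
opening: 0.993
clock: 17.6
eef_pos: [389.5, 222.6, 108.8]
tcp_rot: [3.141, -0.0, 1.402]
contact_force: [-0.4, 0.6, 0.3]
opening: 0.001
17.65 [389.33477324 222.51993451 108.78167627] [3.14158504e+00 3.79435366e-05 1.40198395e+00]
17.7 [389.27520688 222.5332386  108.82093209] [ 3.14155812e+00 -7.60183318e-06  1.40200872e+00]
17.75 [389.14365973 222.52303933 108.805752  ] [-3.14151929e+00  3.30026326e-05  1.40206119e+00]
```

View pics/s8.png

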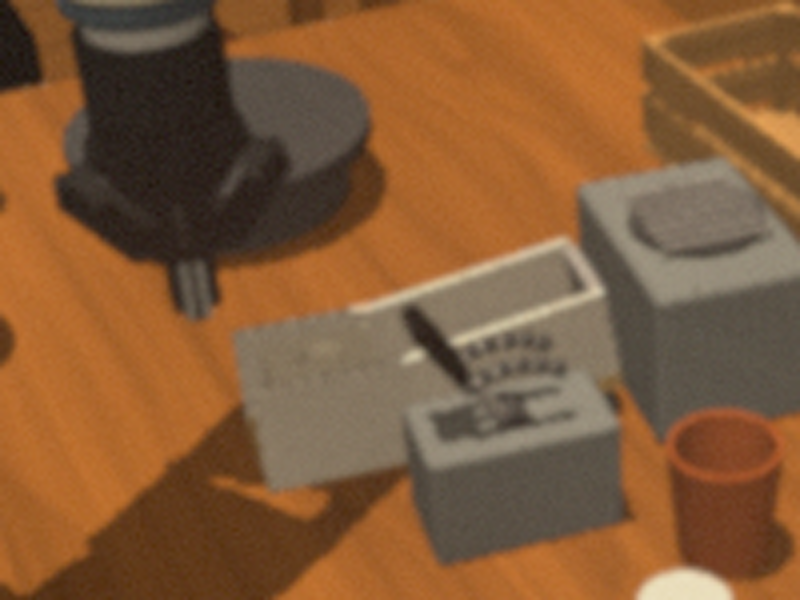

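View pics/w8.png

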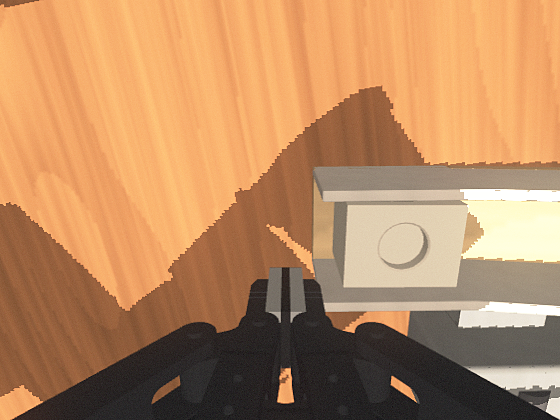

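View pics/c8.png

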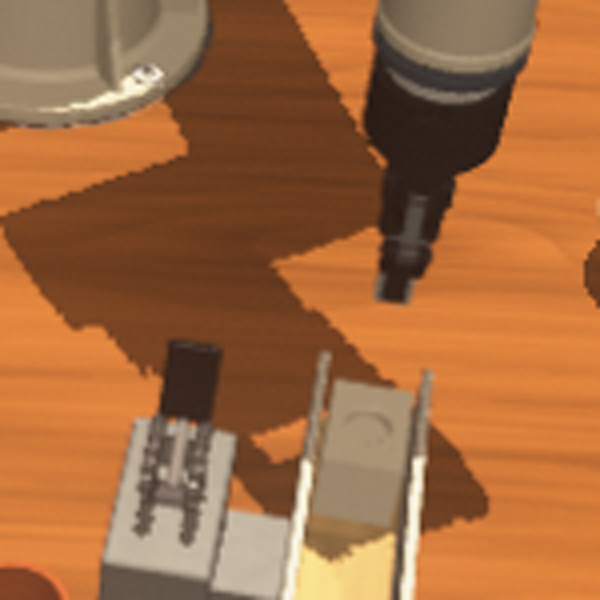

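```bash
python3 - <<'E'
from h import *
import pickle
from scipy.spatial.transform import Rotation as Ro
f=pickle.load(open("w8.pkl","rb"))
T=np.array([389.3,222.5,108.8]);R=Ro.from_euler("xyz",[np.pi,0,1.402]).as_matrix()
for xp in (11,14):
  for u,v in [(268,268),(304,268),(250,283),(322,283),(248,312),(328,312),(190,325),(385,325),(140,355),(430,355)]:
    o,r=ray(f,u,v);o=R.T@(o-T);r=R.T@r;p=o+r*(xp-o[0])/r[0];print(xp,(u,v),np.round(p,1))
E
python3 - <<'E'
import pickle,cv2
f=pickle.load(open("w8.pkl","rb"))
cv2.imwrite("pics/w8z.png",cv2.resize(f["pixels"][240:420,180:400,::-1],None,fx=3.3,fy=3.3,interpolation=cv2.INTER_CUBIC)[:600])
f=pickle.load(open("s8.pkl","rb"))
cv2.imwrite("pics/s8z.png",cv2.resize(f["pixels"][110:190,125:205,::-1],None,fx=7,fy=7,interpolation=cv2.INTER_CUBIC)[:600])
E
```

```text
11 (268, 268) [11.  -8.2 -3.9]
11 (304, 268) [11.   6.5 -3.9]
11 (250, 283) [ 11.  -14.4 -17. ]
11 (322, 283) [ 11.   12.6 -17. ]
11 (248, 312) [ 11.  -13.2 -37. ]
11 (328, 312) [ 11.   12.7 -37.1]
11 (190, 325) [ 11.  -30.2 -44.4]
11 (385, 325) [ 11.   29.3 -44.4]
11 (140, 355) [ 11.  -40.3 -58.4]
11 (430, 355) [ 11.   37.8 -58.5]
14 (268, 268) [ 14.   -7.9 -10.3]
14 (304, 268) [ 14.    6.2 -10.3]
14 (250, 283) [ 14.  -13.8 -22.8]
14 (322, 283) [ 14.   12.  -22.8]
14 (248, 312) [ 14.  -12.7 -41.9]
14 (328, 312) [ 14.   12.  -41.9]
14 (190, 325) [ 14.  -28.9 -48.9]
14 (385, 325) [ 14.   27.9 -48.9]
14 (140, 355) [ 14.  -38.5 -62.3]
14 (430, 355) [ 14.   36.  -62.4]
```

View pics/w8z.png

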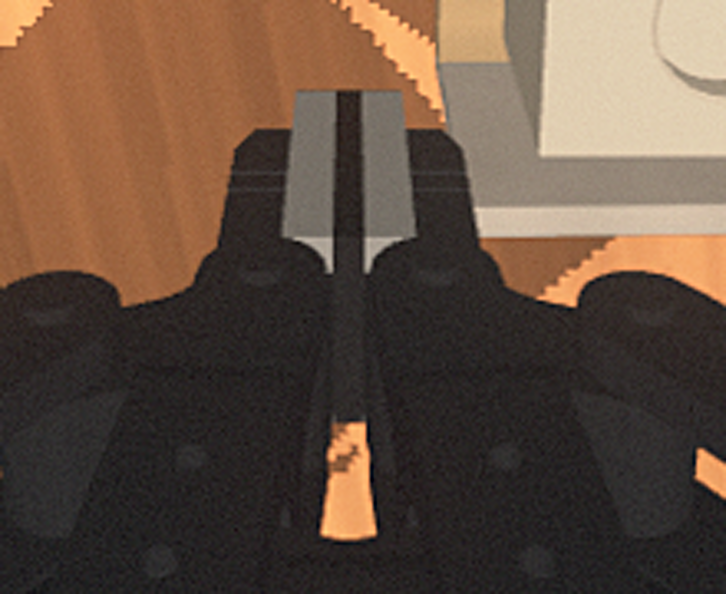

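View pics/s8z.png

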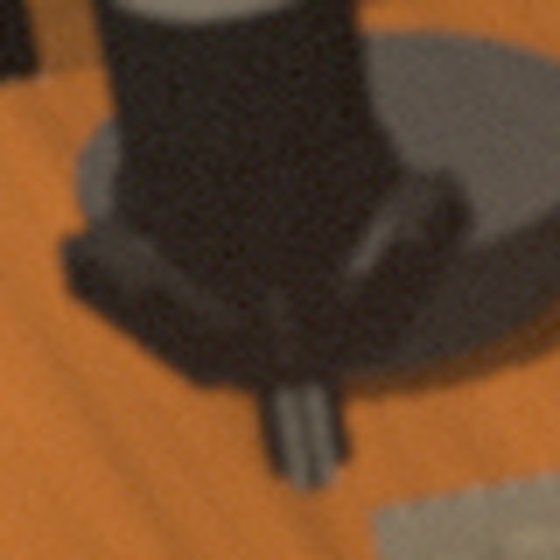

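```bash
python3 -m inch '[{"gripper":0,"tx":0,"ty":0,"tz":0.02,"spin":0},{"gripper":0,"tx":0,"ty":0,"tz":0.03,"spin":0},{"gripper":0,"tx":0,"ty":0,"tz":0.024,"spin":0},{"gripper":0,"tx":0,"ty":0,"tz":0,"spin":0},{"gripper":0,"tx":0,"ty":0.008,"tz":0,"spin":0},{"gripper":0,"tx":0,"ty":0.008,"tz":0,"spin":0},{"gripper":0,"tx":0,"ty":0.008,"tz":0,"spin":0},{"gripper":0,"tx":0,"ty":0.008,"tz":0,"spin":0}]'
python3 -m inch '[{"gripper":0,"tx":0,"ty":0.006,"tz":0,"spin":0},{"gripper":0,"tx":0,"ty":0.006,"tz":0,"spin":0},{"gripper":0,"tx":0,"ty":0.006,"tz":0,"spin":0},{"gripper":0,"tx":0,"ty":0.006,"tz":0,"spin":0},{"gripper":0,"tx":0,"ty":0.006,"tz":0,"spin":0},{"gripper":0,"tx":0,"ty":0.006,"tz":0,"spin":0},{"gripper":0,"tx":0,"ty":0.006,"tz":0,"spin":0},{"gripper":0,"tx":0,"ty":0.006,"tz":0,"spin":0}]'
python3 snap.py side s9 120 100 200 150 4;python3 snap.py wrist w9
```

```text
clock: 18.55
eef_pos: [421.5, 217.3, 35.8]
tcp_rot: [3.141, -0.001, 1.402]
contact_force: [-5.3, 0.8, 4.2]
opening: -0.002
clock: 19.35
eef_pos: [468.4, 209.1, 34.9]
tcp_rot: [3.141, -0.0, 1.402]
contact_force: [-1.7, -0.0, -0.5]
opening: -0.0
19.4 [469.50834002 209.2119102   35.00974868] [ 3.14028410e+00 -6.12497850e-04  1.40243615e+00]
19.45 [469.14851052 209.262678    35.00738388] [ 3.14024025e+00 -6.61508765e-04  1.40217321e+00]
```

View pics/s9.png

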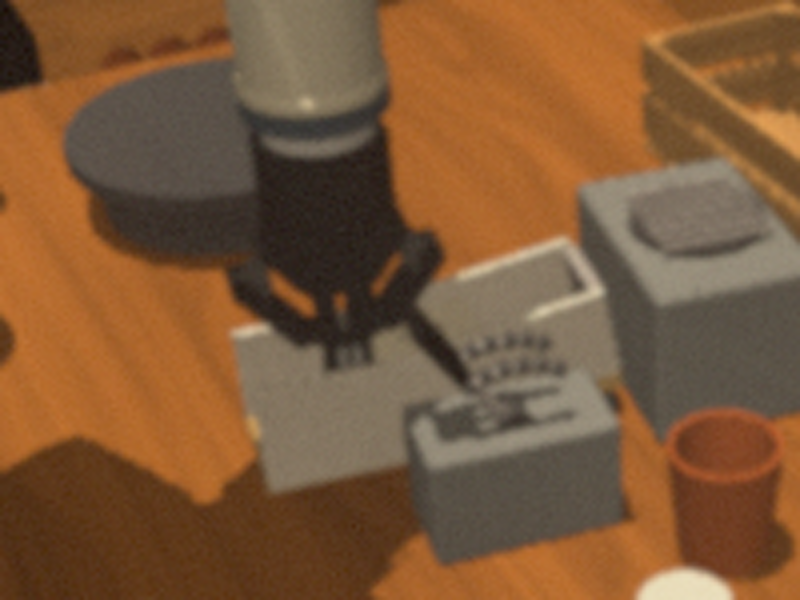

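View pics/w9.png

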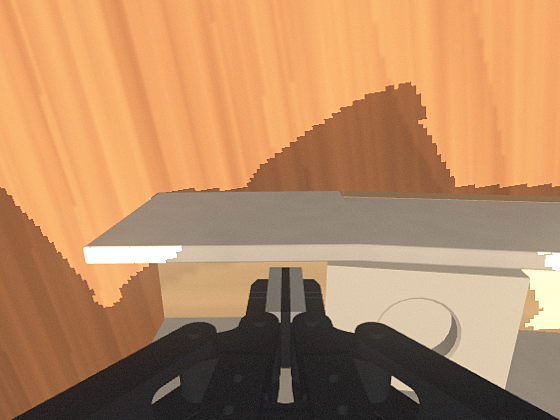

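```bash
python3 -m inch '[{"gripper":0,"tx":0,"ty":0.006,"tz":0,"spin":0},{"gripper":0,"tx":0,"ty":0.006,"tz":0,"spin":0},{"gripper":0,"tx":0,"ty":0.006,"tz":0,"spin":0},{"gripper":0,"tx":0,"ty":0.006,"tz":0,"spin":0},{"gripper":0,"tx":0,"ty":0.006,"tz":0,"spin":0},{"gripper":0,"tx":0,"ty":0.006,"tz":0,"spin":0},{"gripper":0,"tx":0,"ty":0.006,"tz":0,"spin":0},{"gripper":0,"tx":0,"ty":0.006,"tz":0,"spin":0}]'
python3 snap.py side s10 160 100 150 115 5;python3 snap.py wrist w10;python3 snap.py scene c10 270 150 150 130 5
```

```text
clock: 20.25
eef_pos: [514.4, 201.0, 35.0]
tcp_rot: [-3.14, 0.001, 1.402]
contact_force: [-6.8, 0.9, 5.5]
opening: -0.0
20.3 [515.80076303 201.0772927   35.097009  ] [-3.14129944e+00  1.95965826e-05  1.40250925e+00]
20.35 [515.74910665 201.11078842  35.04487399] [ 3.14128796e+00 -1.73442323e-04  1.40231982e+00]
20.4 [515.71474629 201.16812205  35.00191491] [ 3.14081918e+00 -2.86035330e-04  1.40249791e+00]
```

View pics/s10.png

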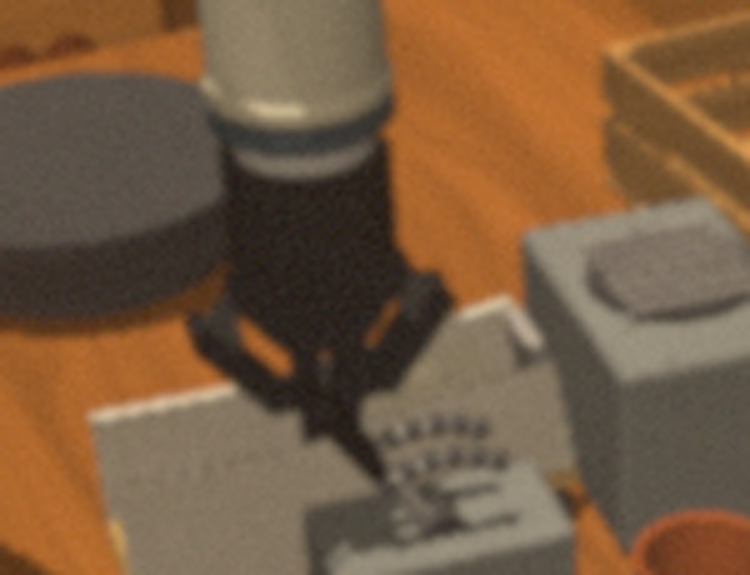

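View pics/w10.png

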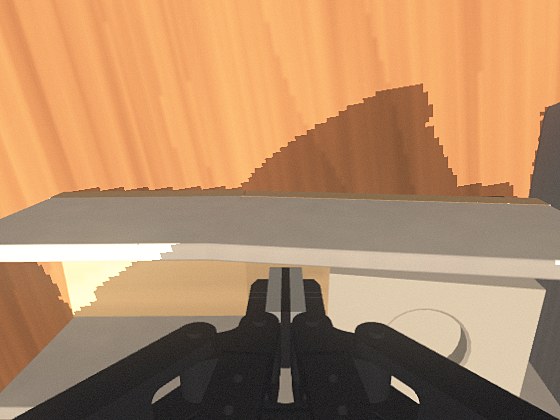

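View pics/c10.png

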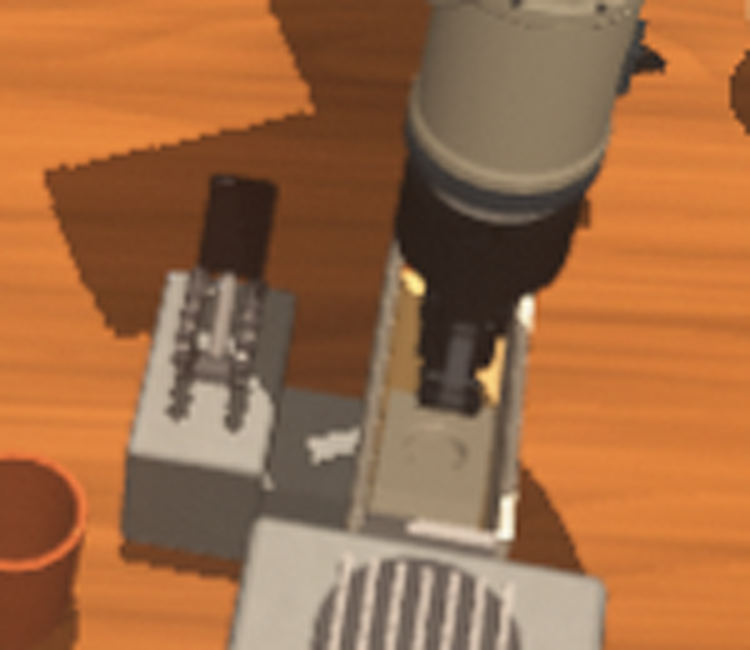

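```bash
python3 -m inch '[{"gripper":0,"tx":0,"ty":0.003,"tz":0,"spin":0},{"gripper":0,"tx":0,"ty":0.003,"tz":0,"spin":0},{"gripper":0,"tx":0,"ty":0.003,"tz":0,"spin":0},{"gripper":0,"tx":0,"ty":0.003,"tz":0,"spin":0},{"gripper":0,"tx":0,"ty":0.002,"tz":0,"spin":0},{"gripper":0,"tx":0,"ty":0.002,"tz":0,"spin":0},{"gripper":0,"tx":0,"ty":0.002,"tz":0,"spin":0},{"gripper":0,"tx":0,"ty":0.0,"tz":0,"spin":0}]'
python3 snap.py wrist w11;python3 snap.py scene c11 270 150 150 130 5
```

```text
clock: 21.2
eef_pos: [531.9, 198.1, 35.0]
tcp_rot: [-3.14, 0.001, 1.402]
contact_force: [-7.2, 0.9, 5.8]
opening: -0.003
21.25 [531.86612318 198.07494488  34.99122966] [-3.13984852e+00  6.10103219e-04  1.40244976e+00]
21.3 [531.85765063 198.08716584  34.98010019] [-3.13989580e+00  5.78328457e-04  1.40245966e+00]
```

View pics/w11.png

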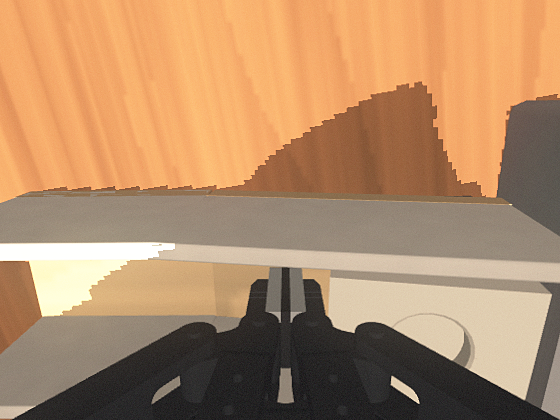

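View pics/c11.png

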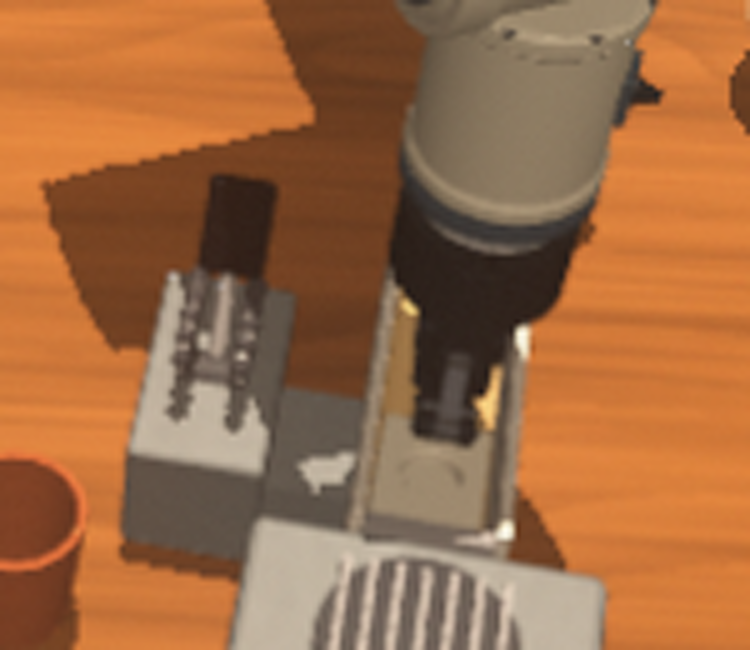

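```bash
python3 -m inch '[{"gripper":0,"tx":0,"ty":0.001,"tz":0,"spin":0},{"gripper":0,"tx":0,"ty":0.001,"tz":0,"spin":0},{"gripper":0,"tx":0,"ty":0.001,"tz":0,"spin":0},{"gripper":0,"tx":0,"ty":0,"tz":0,"spin":0},{"gripper":0,"tx":0,"ty":0,"tz":0,"spin":0},{"gripper":0,"tx":0,"ty":0,"tz":0,"spin":0},{"gripper":0,"tx":0,"ty":0,"tz":0,"spin":0},{"gripper":0,"tx":0,"ty":0,"tz":0,"spin":0}]'
```

```text
clock: 22.1
eef_pos: [533.6, 197.7, 35.1]
tcp_rot: [-3.138, 0.001, 1.402]
contact_force: [-12.3, 2.1, 13.5]
opening: -0.002
```

```bash
python3 -m inch '[{"gripper":0,"tx":0,"ty":0.001,"tz":0,"spin":0},{"gripper":0,"tx":0,"ty":0.0005,"tz":0,"spin":0},{"gripper":0,"tx":0,"ty":0,"tz":0,"spin":0},{"gripper":0,"tx":0,"ty":0,"tz":0,"spin":0},{"gripper":0,"tx":0,"ty":0,"tz":0,"spin":0},{"gripper":0,"tx":0,"ty":0,"tz":0,"spin":0},{"gripper":0,"tx":0,"ty":0,"tz":0,"spin":0},{"gripper":0,"tx":0,"ty":0,"tz":0,"spin":0}]'
python3 snap.py wrist w12;python3 snap.py scene c12 330 200 80 70 8; python3 - <<'E'
import pickle,cv2
f=pickle.load(open("w12.pkl","rb"))
cv2.imwrite("pics/w12z.png",cv2.resize(f["pixels"][240:400,320:560,::-1],None,fx=3.3,fy=3.3,interpolation=cv2.INTER_CUBIC)[:600])
E
```

```text
clock: 22.9
eef_pos: [534.1, 197.5, 35.2]
tcp_rot: [-3.136, 0.002, 1.402]
contact_force: [-16.8, 3.4, 18.0]
opening: -0.002
22.95 [534.1208541  197.44260274  35.17333863] [-3.13620046e+00  1.55548896e-03  1.40227374e+00]
23.0 [534.08539949 197.46554102  35.13701984] [-3.13614271e+00  1.59108723e-03  1.40237539e+00]
```

View pics/w12z.png

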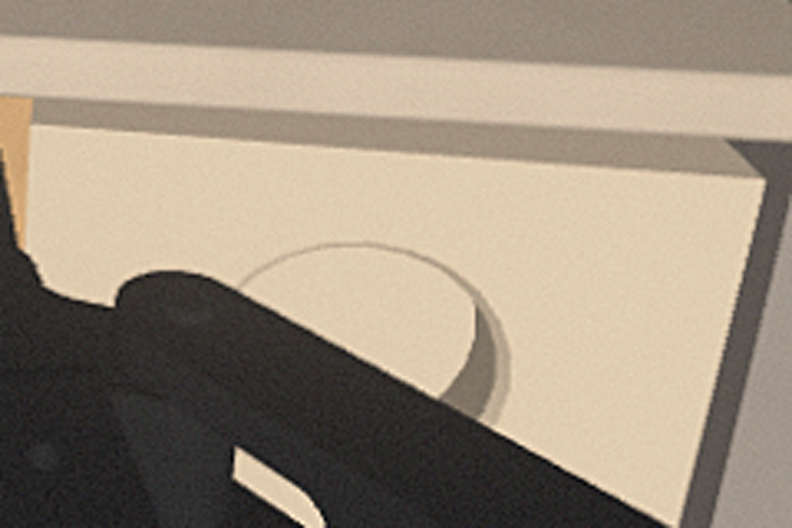

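View pics/c12.png

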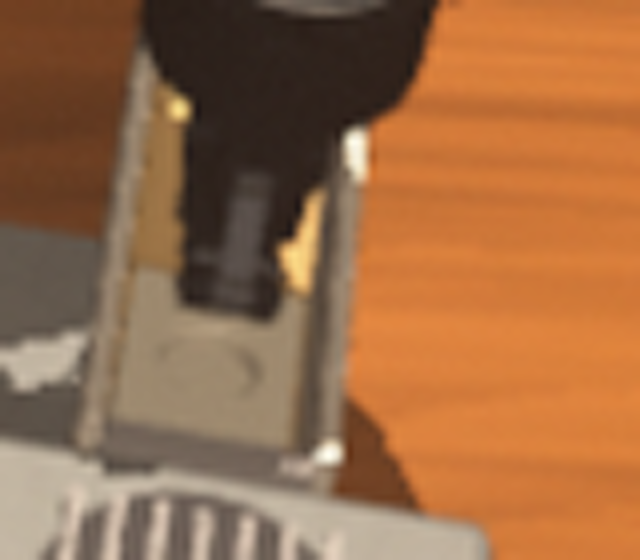

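```bash
cat > chk.py <<'E'
from h import *
import pickle,sys
from scipy.optimize import least_squares
f=pickle.load(open("w12.pkl","rb"))
d=[535.28,197.95,-.162]
px=lambda u,v:np.array([u/3.3+320,v/3.3+240])
ob=[(32,24,52,px(765,180)),(-32,24,52,px(30,125))]
a=.157
def P(q,x,y,z,pit=a):
    X=51.9+q[0]+np.cos(pit)*x-np.sin(pit)*z;Z=26.5+q[2]+np.sin(pit)*x+np.cos(pit)*z;Y=q[1]+y
    c,s=np.cos(d[2]),np.sin(d[2]);return [d[0]+c*X-s*Y,d[1]+s*X+c*Y,Z]
for x,y,z,p in ob: print("pred at seat",proj(f,P([0,0,0],x,y,z))[0],"seen",p)
for pit in (.157,.08,0.0):
    r=lambda q:np.concatenate([proj(f,P(q,x,y,z,pit))[0]-p for x,y,z,p in ob]+[[q[2]*.05]])
    s=least_squares(r,[0,0,0]);print(pit,s.x,s.fun)
E
python3 chk.py
```

```text
pred at seat [555.64701256 288.95896391] seen [551.81818182 294.54545455]
pred at seat [330.56712395 274.54263084] seen [329.09090909 277.87878788]
0.157 [-0.37671719 -1.75462671 -0.49354291] [ 0.06227539 -0.95743842 -0.0704133   1.04050955 -0.02467715]
0.08 [-4.60639578 -0.72765323  1.13957375] [ 0.14055872 -4.71739096 -0.1607575   4.92049018  0.05697869]
0.0 [-9.18399587  0.62807204  3.48772584] [-0.07112543 -9.00178063  0.04297451  8.97966919  0.17438629]
```

```bash
python3 -m inch '[{"gripper":0,"tx":0,"ty":-0.003,"tz":0,"spin":0},{"gripper":0,"tx":0,"ty":-0.005,"tz":0,"spin":0},{"gripper":0,"tx":0,"ty":-0.012,"tz":0,"spin":0},{"gripper":0,"tx":0,"ty":-0.02,"tz":0,"spin":0},{"gripper":0,"tx":0,"ty":-0.02,"tz":-0.01,"spin":0},{"gripper":0,"tx":0,"ty":-0.01,"tz":-0.03,"spin":0},{"gripper":0,"tx":0,"ty":0,"tz":-0.04,"spin":0},{"gripper":0,"tx":0,"ty":0,"tz":-0.05,"spin":0}]'
python3 -m inch '[{"gripper":0,"tx":0,"ty":-0.03,"tz":-0.03,"spin":0},{"gripper":0,"tx":0,"ty":-0.02,"tz":-0.02,"spin":0},{"gripper":0,"tx":0,"ty":-0.02,"tz":0,"spin":0},{"gripper":0,"tx":0,"ty":-0.02,"tz":0,"spin":0},{"gripper":0,"tx":0,"ty":0,"tz":0,"spin":0},{"gripper":0,"tx":0,"ty":0,"tz":0,"spin":0},{"gripper":0,"tx":0,"ty":0,"tz":0,"spin":0},{"gripper":0,"tx":0,"ty":0,"tz":0,"spin":0}]'
python3 snap.py wrist w13;python3 snap.py scene c13 270 150 150 130 5;python3 snap.py side s13 160 120 150 110 5
```

```text
clock: 23.8
eef_pos: [466.2, 208.7, 164.8]
tcp_rot: [-3.139, 0.002, 1.403]
contact_force: [1.2, -0.0, 0.5]
opening: 0.003
clock: 24.6
eef_pos: [380.1, 224.1, 214.6]
tcp_rot: [-3.141, 0.0, 1.402]
contact_force: [-0.0, 0.1, 0.4]
opening: -0.001
24.65 [380.02528573 224.1057848  214.59407369] [-3.14133090e+00  3.33296560e-04  1.40195654e+00]
24.7 [379.95011902 224.08465612 214.6138465 ] [-3.14127453e+00  3.12291888e-04  1.40192571e+00]
24.75 [379.85758082 224.05830986 214.63560884] [-3.14128245e+00  3.39083042e-04  1.40200652e+00]
```

View pics/w13.png

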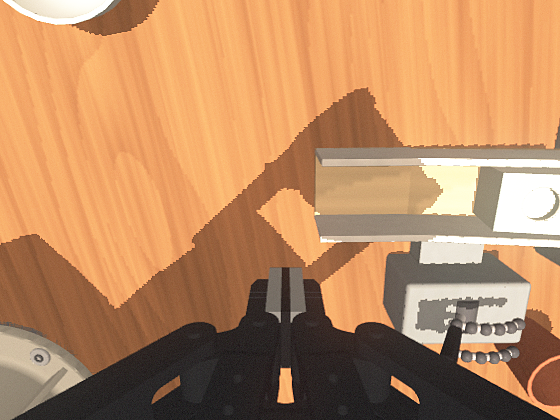

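View pics/c13.png

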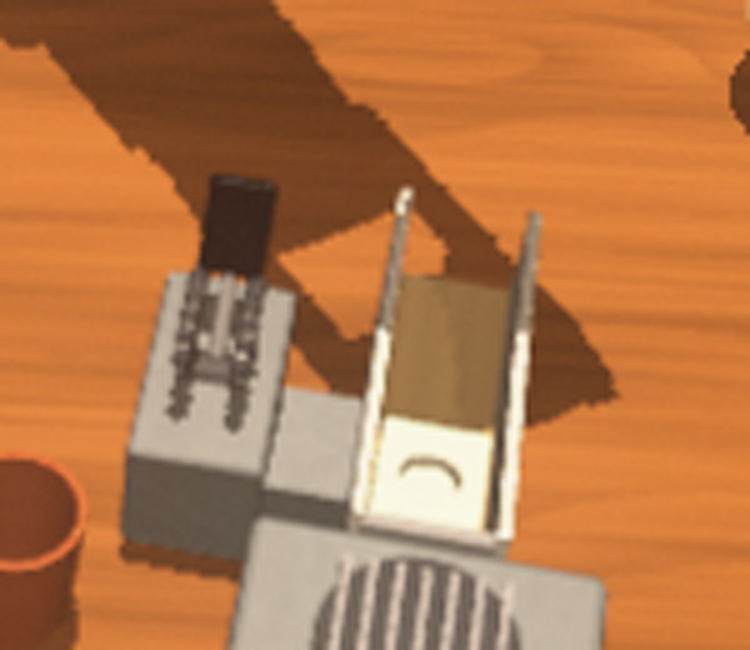

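View pics/s13.png

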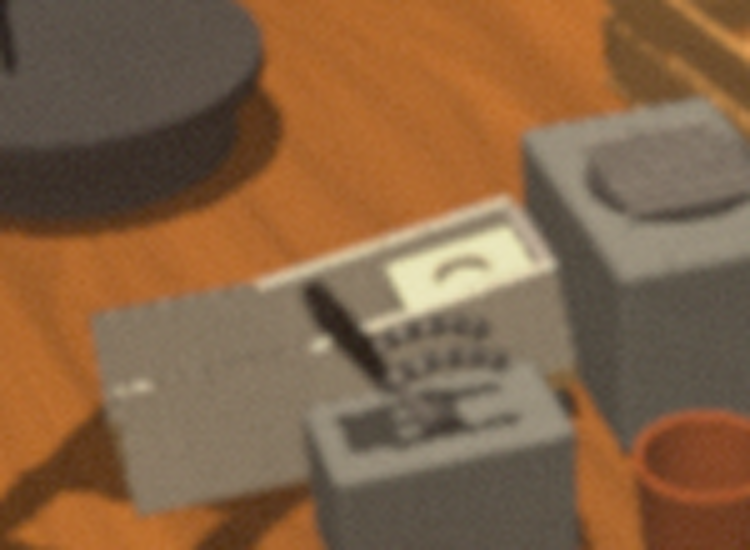

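```bash
cat > lev.py <<'E'
from h import *
import pickle,sys
d=[535.28,197.95,-.162]
def L(a,r,t=0,y=0):
    th=a-.55;X=r*np.sin(th)+t*np.cos(th);Z=65+r*np.cos(th)-t*np.sin(th);Y=-105+y
    c,s=np.cos(d[2]),np.sin(d[2]);return [d[0]+c*X-s*Y,d[1]+s*X+c*Y,Z]
if __name__=="__main__":
    for n,k in (("c","scene"),("s","side"),("w","wrist")):
        f=pickle.load(open(f"{n}{sys.argv[1]}.pkl","rb"))
        im=f["pixels"][:,:,::-1].copy()
        print(k,[(round(a,2),np.round(proj(f,[L(a,95),L(a,50)]),1).tolist()) for a in np.arange(6)*.22])
E
python3 lev.py 13
```

```text
scene [(np.float64(0.0), [[318.5, 185.0], [315.4, 204.1]]), (np.float64(0.22), [[317.4, 188.4], [314.8, 206.0]]), (np.float64(0.44), [[316.1, 193.8], [314.1, 208.9]]), (np.float64(0.66), [[314.5, 200.9], [313.3, 212.6]]), (np.float64(0.88), [[312.8, 209.4], [312.4, 217.0]]), (np.float64(1.1), [[311.0, 218.9], [311.5, 221.8]])]
side [(np.float64(0.0), [[222.3, 179.6], [234.5, 192.4]]), (np.float64(0.22), [[230.7, 174.2], [238.8, 189.7]]), (np.float64(0.44), [[240.0, 170.5], [243.5, 187.8]]), (np.float64(0.66), [[249.5, 168.6], [248.4, 186.7]]), (np.float64(0.88), [[258.9, 168.6], [253.2, 186.7]]), (np.float64(1.1), [[267.4, 170.5], [257.7, 187.5]])]
wrist [(np.float64(0.0), [[443.7, 375.6], [453.7, 341.1]]), (np.float64(0.22), [[477.1, 384.7], [468.9, 344.7]]), (np.float64(0.44), [[511.2, 389.3], [484.2, 346.5]]), (np.float64(0.66), [[542.5, 388.9], [498.2, 346.3]]), (np.float64(0.88), [[567.9, 383.4], [510.2, 344.2]]), (np.float64(1.1), [[585.5, 373.8], [519.2, 340.4]])]
```

```bash
python3 -m inch '[{"gripper":0,"tx":-0.03,"ty":0.015,"tz":0,"spin":0},{"gripper":0,"tx":-0.035,"ty":0.02,"tz":0,"spin":0},{"gripper":0,"tx":-0.03,"ty":0.02,"tz":0,"spin":0},{"gripper":0,"tx":-0.01,"ty":0.015,"tz":0.01,"spin":0},{"gripper":0,"tx":0,"ty":0,"tz":0.03,"spin":0},{"gripper":0,"tx":0,"ty":0,"tz":0.03,"spin":0},{"gripper":0,"tx":0,"ty":0,"tz":0.0165,"spin":0},{"gripper":0,"tx":0,"ty":0,"tz":0,"spin":0}]'
python3 snap.py wrist w14;python3 snap.py side s14 160 120 150 110 5; python3 - <<'E'
from rig import *
import numpy as np
p=sense()["eef_pos"];d=[535.28,197.95,-.162];c,s=np.cos(d[2]),np.sin(d[2]);v=p[:2]-d[:2];print(c*v[0]+s*v[1],-s*v[0]+c*v[1],p[2])
E
```

```text
clock: 25.55
eef_pos: [429.5, 108.3, 126.3]
tcp_rot: [-3.137, 0.002, 1.402]
contact_force: [0.2, -0.4, 0.6]
opening: -0.001
25.6 [430.39794044 108.62752999 127.69475217] [-3.13934740e+00  1.01894289e-03  1.40218063e+00]
25.65 [431.18727461 108.89311564 128.58052758] [-3.14116075e+00  2.37931711e-04  1.40229573e+00]
-88.36561189139985 -104.68019280966698 128.58052757769636
```

View pics/w14.png

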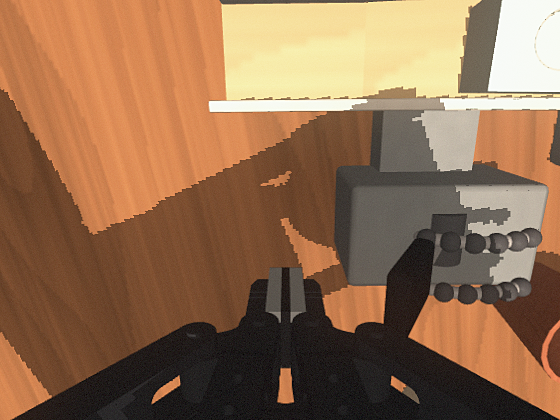

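View pics/s14.png

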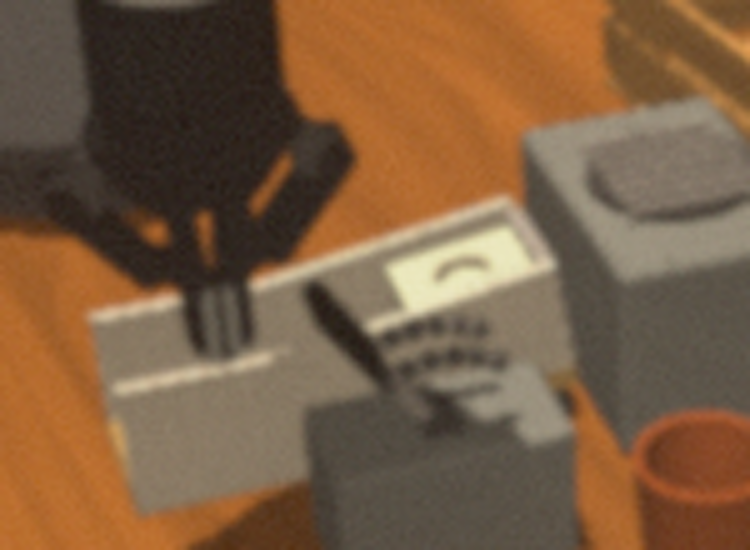

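```bash
python3 -m inch '[{"gripper":0,"tx":0,"ty":0.008,"tz":0,"spin":0},{"gripper":0,"tx":0,"ty":0.008,"tz":0,"spin":0},{"gripper":0,"tx":0,"ty":0.006,"tz":0,"spin":0},{"gripper":0,"tx":0,"ty":0.002,"tz":0,"spin":0},{"gripper":0,"tx":0,"ty":0.002,"tz":0,"spin":0},{"gripper":0,"tx":0,"ty":0.002,"tz":0,"spin":0},{"gripper":0,"tx":0,"ty":0.002,"tz":0,"spin":0},{"gripper":0,"tx":0,"ty":0,"tz":0,"spin":0}]'
cat > q.py <<'E'
from h import *
import pickle,sys
k=sys.argv[1]
f=grab_frame("side");pickle.dump(f,open(f"s{k}.pkl","wb"))
cv2.imwrite(f"pics/s{k}.png",cv2.resize(f["pixels"][140:210,200:290,::-1],None,fx=8,fy=8,interpolation=cv2.INTER_CUBIC))
st=sense();p=st["eef_pos"];d=[535.28,197.95,-.162];c,s=np.cos(d[2]),np.sin(d[2]);v=p[:2]-d[:2];print(st["clock"],"dryer",c*v[0]+s*v[1],-s*v[0]+c*v[1],p[2],st["contact_force"])
E
python3 q.py 15
```

```text
clock: 26.45
eef_pos: [456.6, 104.0, 128.1]
tcp_rot: [-3.133, 0.001, 1.402]
contact_force: [-16.9, 5.1, 13.4]
opening: 0.002
26.5 dryer -62.48364153759575 -105.41847697030447 128.1352771362803 [-16.88121628   4.3073387   13.4688673 ]
```

View pics/s15.png

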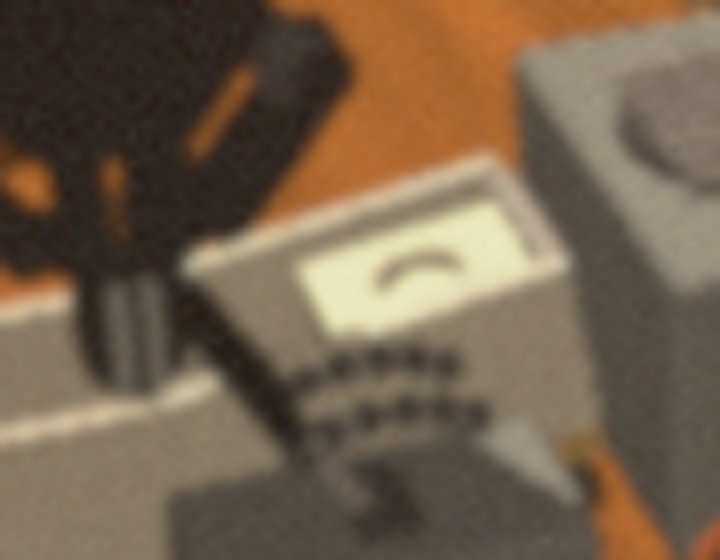

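```bash
python3 -m inch '[{"gripper":0,"tx":0,"ty":0,"tz":-0.002,"spin":0},{"gripper":0,"tx":0,"ty":0,"tz":-0.002,"spin":0},{"gripper":0,"tx":0,"ty":0.001,"tz":-0.001,"spin":0},{"gripper":0,"tx":0,"ty":0,"tz":0,"spin":0},{"gripper":0,"tx":0,"ty":0,"tz":0,"spin":0},{"gripper":0,"tx":0,"ty":0,"tz":0,"spin":0},{"gripper":0,"tx":0,"ty":0,"tz":0,"spin":0},{"gripper":0,"tx":0,"ty":0,"tz":0,"spin":0}]'
python3 q.py 16
```

```text
clock: 27.3
eef_pos: [457.8, 103.4, 132.0]
tcp_rot: [-3.134, 0.002, 1.402]
contact_force: [-9.2, 1.9, -3.9]
opening: -0.004
27.35 dryer -61.15545198576785 -105.78832070701736 132.04620417591806 [-9.8994904   2.29389579 -4.17514237]
```

View pics/s16.png

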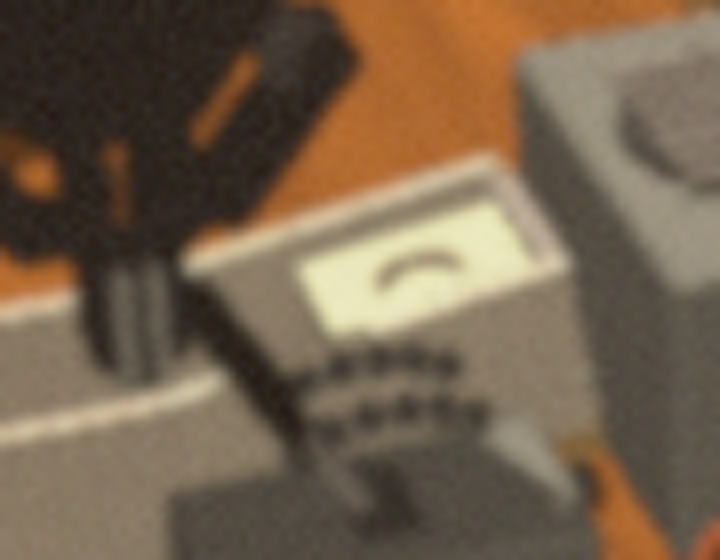

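```bash
python3 -m inch '[{"gripper":0,"tx":0,"ty":0.001,"tz":-0.0007,"spin":0},{"gripper":0,"tx":0,"ty":0.001,"tz":-0.0007,"spin":0},{"gripper":0,"tx":0,"ty":0.001,"tz":-0.0006,"spin":0},{"gripper":0,"tx":0,"ty":0,"tz":0,"spin":0},{"gripper":0,"tx":0,"ty":0,"tz":0,"spin":0},{"gripper":0,"tx":0,"ty":0,"tz":0,"spin":0},{"gripper":0,"tx":0,"ty":0,"tz":0,"spin":0},{"gripper":0,"tx":0,"ty":0,"tz":0,"spin":0}]'
python3 q.py 17
```

```text
clock: 28.15
eef_pos: [459.6, 102.9, 133.5]
tcp_rot: [-3.131, 0.003, 1.402]
contact_force: [-11.8, 3.3, -6.9]
opening: -0.001
28.2 dryer -59.27594649623642 -106.02500535771836 133.4931027597989 [-11.40037138   3.74474286  -6.85958694]
```

View pics/s17.png

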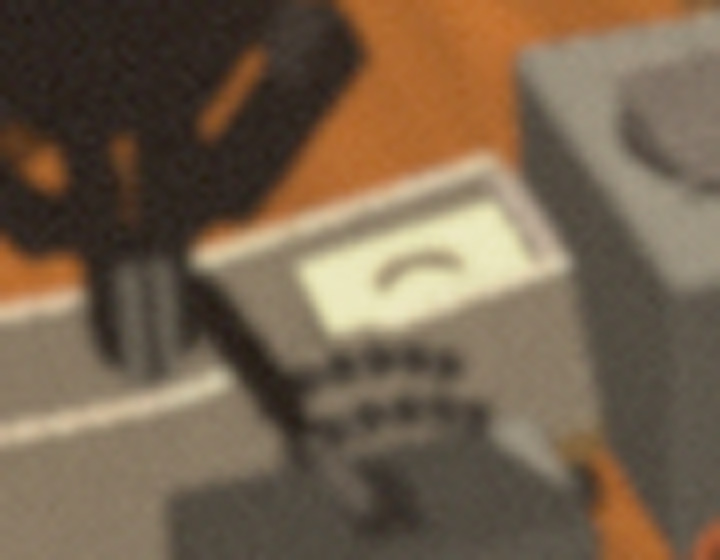

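```bash
python3 -m inch '[{"gripper":0,"tx":0,"ty":0.001,"tz":0,"spin":0},{"gripper":0,"tx":0,"ty":0.001,"tz":0,"spin":0},{"gripper":0,"tx":0,"ty":0.001,"tz":-0.0005,"spin":0},{"gripper":0,"tx":0,"ty":0,"tz":0,"spin":0},{"gripper":0,"tx":0,"ty":0,"tz":0,"spin":0},{"gripper":0,"tx":0,"ty":0,"tz":0,"spin":0},{"gripper":0,"tx":0,"ty":0,"tz":0,"spin":0},{"gripper":0,"tx":0,"ty":0,"tz":0,"spin":0}]'
python3 q.py 18
```

```text
clock: 29.0
eef_pos: [461.3, 102.5, 134.0]
tcp_rot: [-3.129, 0.003, 1.402]
contact_force: [-17.9, 4.8, 0.6]
opening: -0.001
29.05 dryer -57.56622432592627 -106.10845685672565 134.01347544989102 [-17.11459994   5.21685023  -0.34623526]
```

View pics/s18.png

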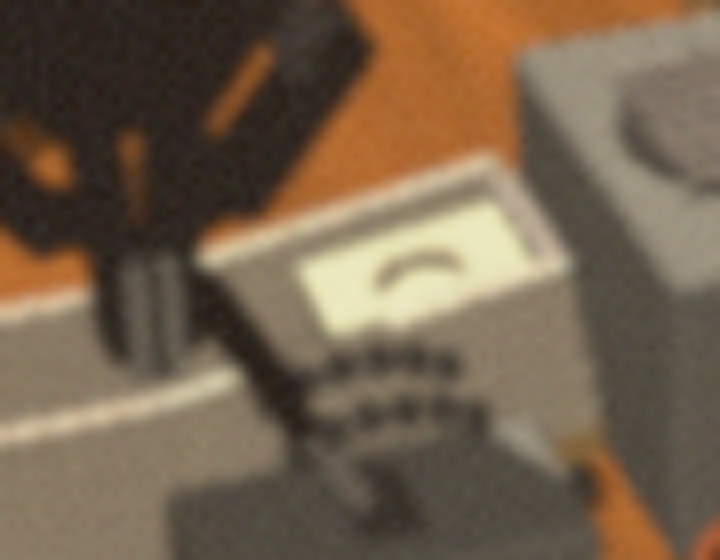

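```bash
python3 -m inch '[{"gripper":0,"tx":0,"ty":0.001,"tz":-0.0005,"spin":0},{"gripper":0,"tx":0,"ty":0.001,"tz":-0.0005,"spin":0},{"gripper":0,"tx":0,"ty":0.001,"tz":-0.0005,"spin":0},{"gripper":0,"tx":0,"ty":0,"tz":0,"spin":0},{"gripper":0,"tx":0,"ty":0,"tz":0,"spin":0},{"gripper":0,"tx":0,"ty":0,"tz":0,"spin":0},{"gripper":0,"tx":0,"ty":0,"tz":0,"spin":0},{"gripper":0,"tx":0,"ty":0,"tz":0,"spin":0}]'
python3 q.py 19;python3 snap.py wrist w19
```

```text
clock: 29.85
eef_pos: [471.2, 102.3, 137.8]
tcp_rot: [3.14, -0.0, 1.402]
contact_force: [1.0, 0.9, -0.2]
opening: 0.001
29.9 dryer -47.97069409432816 -104.77639149409845 137.7268162067577 [-0.47955163 -0.03965787 -0.52408416]
29.95 [470.94352674 102.27341823 137.67846292] [ 3.14063005e+00 -3.46361201e-04  1.40237598e+00]
```

View pics/s19.png

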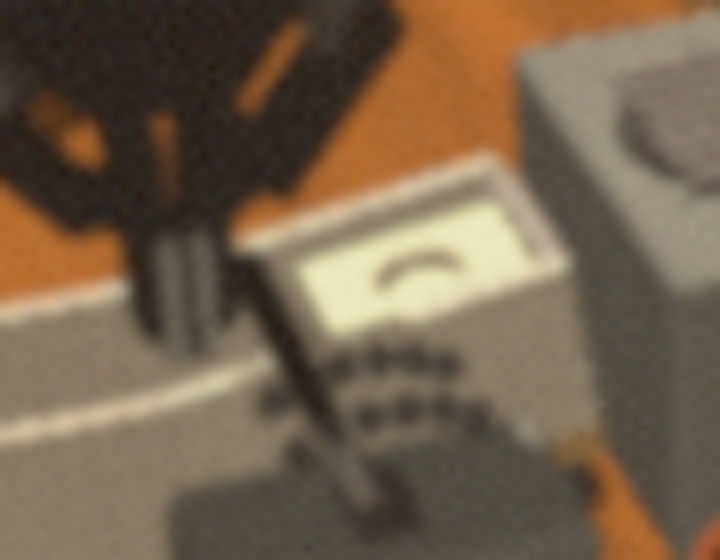

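View pics/w19.png

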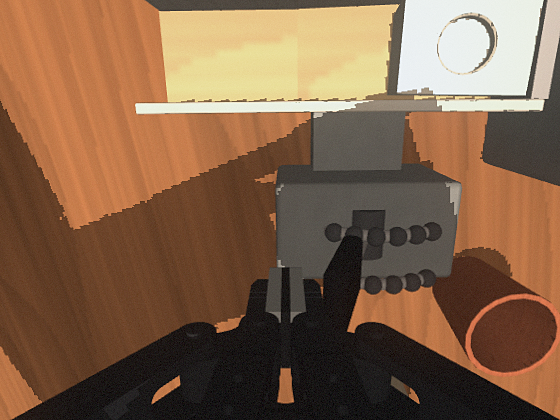

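```bash
python3 -m inch '[{"gripper":0,"tx":0,"ty":0.003,"tz":-0.001,"spin":0},{"gripper":0,"tx":0,"ty":0.003,"tz":-0.001,"spin":0},{"gripper":0,"tx":0,"ty":0.003,"tz":-0.001,"spin":0},{"gripper":0,"tx":0,"ty":0.003,"tz":0,"spin":0},{"gripper":0,"tx":0,"ty":0.002,"tz":0,"spin":0},{"gripper":0,"tx":0,"ty":0.001,"tz":0,"spin":0},{"gripper":0,"tx":0,"ty":0,"tz":0,"spin":0},{"gripper":0,"tx":0,"ty":0,"tz":0,"spin":0}]'
python3 q.py 20
```

```text
clock: 30.75
eef_pos: [480.1, 100.3, 140.1]
tcp_rot: [-3.131, 0.001, 1.402]
contact_force: [-20.8, 6.0, 17.7]
opening: -0.001
30.8 dryer -38.607111780668575 -105.27252169447479 140.08853092763755 [-21.72488618   5.73317631  17.61704906]
```

View pics/s20.png

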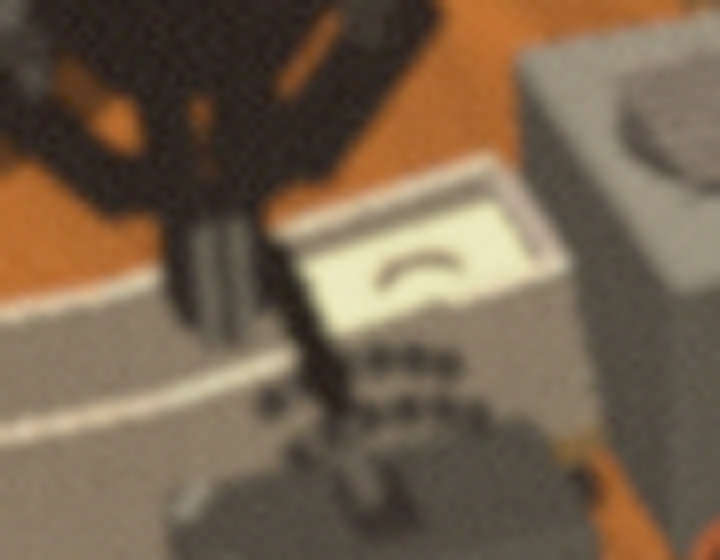

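```bash
python3 -m inch '[{"gripper":0,"tx":0,"ty":0,"tz":-0.001,"spin":0},{"gripper":0,"tx":0,"ty":0,"tz":-0.001,"spin":0},{"gripper":0,"tx":0,"ty":0,"tz":-0.001,"spin":0},{"gripper":0,"tx":0,"ty":0,"tz":-0.001,"spin":0},{"gripper":0,"tx":0,"ty":0,"tz":0,"spin":0},{"gripper":0,"tx":0,"ty":0,"tz":0,"spin":0},{"gripper":0,"tx":0,"ty":0,"tz":0,"spin":0},{"gripper":0,"tx":0,"ty":0,"tz":0,"spin":0}]'
python3 q.py 21
```

```text
clock: 31.6
eef_pos: [479.7, 99.6, 142.1]
tcp_rot: [-3.13, 0.003, 1.402]
contact_force: [-13.3, 3.8, -6.2]
opening: 0.002
31.65 dryer -38.966140501347915 -106.02066482807504 142.07227583550957 [-13.71275937   5.40539444  -5.98066618]
```

View pics/s21.png

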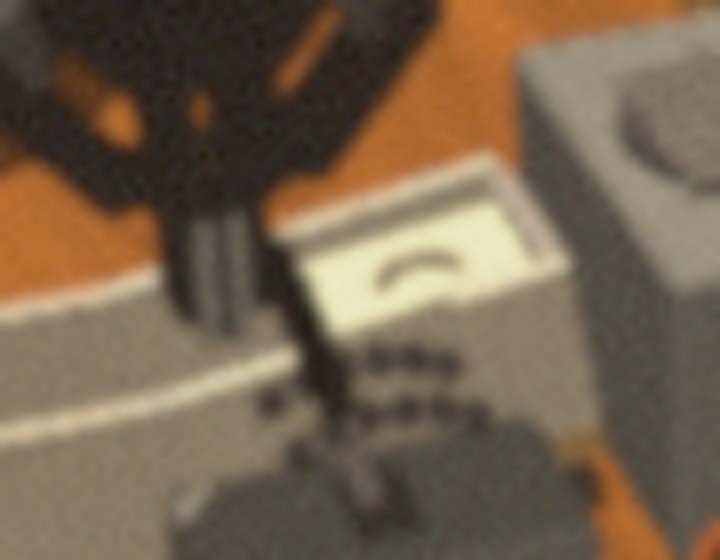

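```bash
python3 -m inch '[{"gripper":0,"tx":0,"ty":0.001,"tz":-0.0003,"spin":0},{"gripper":0,"tx":0,"ty":0.001,"tz":-0.0003,"spin":0},{"gripper":0,"tx":0,"ty":0,"tz":0,"spin":0},{"gripper":0,"tx":0,"ty":0,"tz":0,"spin":0},{"gripper":0,"tx":0,"ty":0,"tz":0,"spin":0},{"gripper":0,"tx":0,"ty":0,"tz":0,"spin":0},{"gripper":0,"tx":0,"ty":0,"tz":0,"spin":0},{"gripper":0,"tx":0,"ty":0,"tz":0,"spin":0}]'
python3 q.py 22
```

```text
clock: 32.45
eef_pos: [481.0, 99.3, 142.4]
tcp_rot: [-3.129, 0.003, 1.402]
contact_force: [-15.6, 4.1, -6.0]
opening: 0.001
32.5 dryer -37.574597446395686 -106.17573569610886 142.42350508888862 [-15.31670743   3.99837226  -6.36876034]
```

```bash
python3 -m inch '[{"gripper":0,"tx":0,"ty":0.001,"tz":-0.0003,"spin":0},{"gripper":0,"tx":0,"ty":0.001,"tz":-0.0003,"spin":0},{"gripper":0,"tx":0,"ty":0,"tz":0,"spin":0},{"gripper":0,"tx":0,"ty":0,"tz":0,"spin":0},{"gripper":0,"tx":0,"ty":0,"tz":0,"spin":0},{"gripper":0,"tx":0,"ty":0,"tz":0,"spin":0},{"gripper":0,"tx":0,"ty":0,"tz":0,"spin":0},{"gripper":0,"tx":0,"ty":0,"tz":0,"spin":0}]'
python3 q.py 23
```

```text
clock: 33.3
eef_pos: [489.3, 99.1, 145.8]
tcp_rot: [3.141, -0.0, 1.402]
contact_force: [0.2, -0.2, -0.1]
opening: 0.003
33.35 dryer -29.459792189237284 -105.03012531230151 145.71659324673973 [ 0.93772801 -0.22776026 -0.41657385]
```

View pics/s23.png

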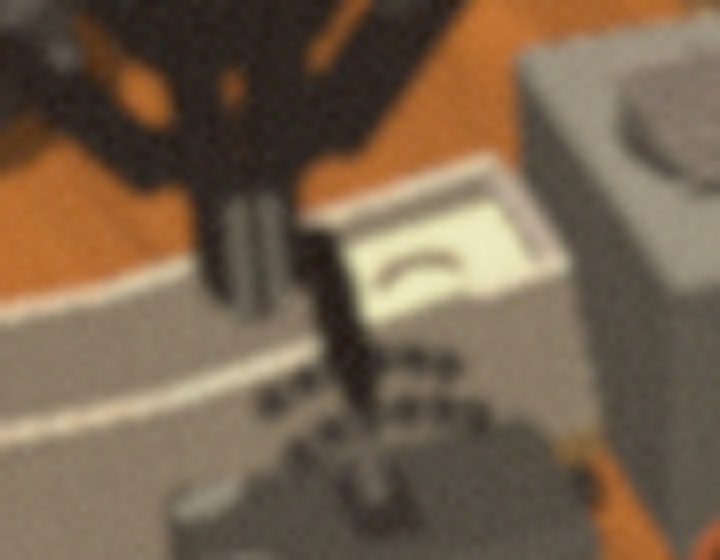

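```bash
python3 -m inch '[{"gripper":0,"tx":0,"ty":-0.002,"tz":0,"spin":0},{"gripper":0,"tx":0,"ty":0,"tz":0.004,"spin":0},{"gripper":0,"tx":0,"ty":0,"tz":0.004,"spin":0},{"gripper":0,"tx":0,"ty":0,"tz":0,"spin":0},{"gripper":0,"tx":0,"ty":0.004,"tz":0,"spin":0},{"gripper":0,"tx":0,"ty":0.004,"tz":0,"spin":0},{"gripper":0,"tx":0,"ty":0.004,"tz":-0.0003,"spin":0},{"gripper":0,"tx":0,"ty":0.003,"tz":-0.0003,"spin":0}]'
python3 -m inch '[{"gripper":0,"tx":0,"ty":0.001,"tz":-0.0003,"spin":0},{"gripper":0,"tx":0,"ty":0.001,"tz":-0.0003,"spin":0},{"gripper":0,"tx":0,"ty":0.001,"tz":0,"spin":0},{"gripper":0,"tx":0,"ty":0,"tz":0,"spin":0},{"gripper":0,"tx":0,"ty":0,"tz":0,"spin":0},{"gripper":0,"tx":0,"ty":0,"tz":0,"spin":0},{"gripper":0,"tx":0,"ty":0,"tz":0,"spin":0},{"gripper":0,"tx":0,"ty":0,"tz":0,"spin":0}]'
python3 q.py 24
```

```text
clock: 34.15
eef_pos: [498.0, 97.2, 137.8]
tcp_rot: [-3.133, 0.001, 1.402]
contact_force: [-21.0, 5.8, 16.4]
opening: 0.001
clock: 34.95
eef_pos: [500.7, 96.7, 138.1]
tcp_rot: [-3.133, 0.001, 1.402]
contact_force: [-16.9, 5.3, 8.3]
opening: 0.003
35.0 dryer -17.87162240497776 -105.49864250712493 138.07052549140911 [-17.53212982   4.79257018   9.65924654]
```

View pics/s24.png

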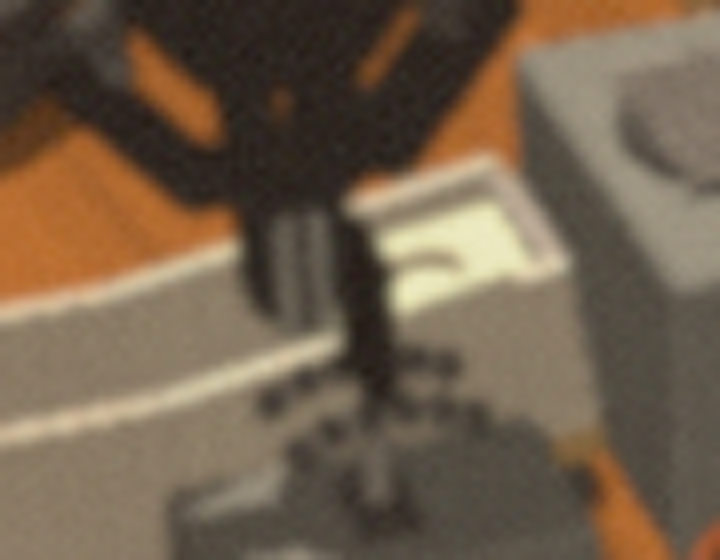

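```bash
python3 -m inch '[{"gripper":0,"tx":0,"ty":0.001,"tz":-0.0005,"spin":0},{"gripper":0,"tx":0,"ty":0.001,"tz":-0.0005,"spin":0},{"gripper":0,"tx":0,"ty":0,"tz":0,"spin":0},{"gripper":0,"tx":0,"ty":0,"tz":0,"spin":0},{"gripper":0,"tx":0,"ty":0,"tz":0,"spin":0},{"gripper":0,"tx":0,"ty":0,"tz":0,"spin":0},{"gripper":0,"tx":0,"ty":0,"tz":0,"spin":0},{"gripper":0,"tx":0,"ty":0,"tz":0,"spin":0}]'
python3 q.py 25
```

```text
clock: 35.8
eef_pos: [507.5, 96.0, 140.0]
tcp_rot: [3.141, -0.0, 1.402]
contact_force: [0.1, 0.2, 0.2]
opening: 0.001
35.85 dryer -11.131078859812554 -105.11108078146029 139.98024037991664 [ 0.52874327 -0.20528164  0.72618815]
```

View pics/s25.png

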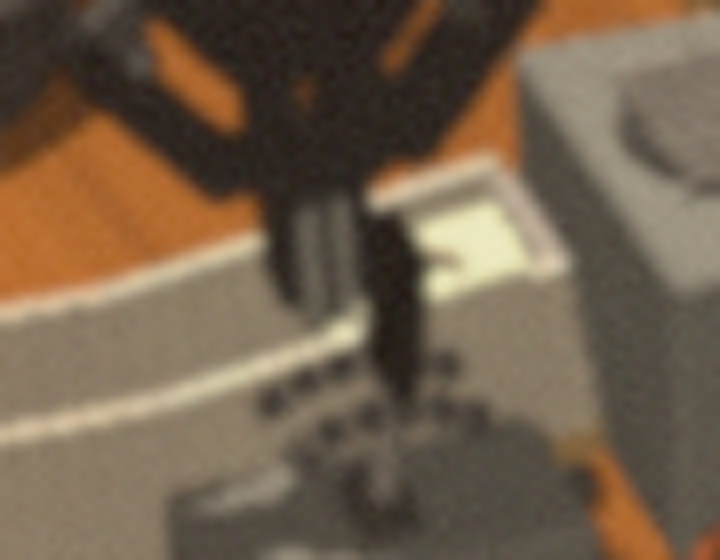

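```bash
python3 -m inch '[{"gripper":0,"tx":0,"ty":0,"tz":0,"spin":0},{"gripper":0,"tx":0,"ty":0,"tz":0,"spin":0},{"gripper":0,"tx":0,"ty":0.004,"tz":0,"spin":0},{"gripper":0,"tx":0,"ty":0.004,"tz":0,"spin":0},{"gripper":0,"tx":0,"ty":0.004,"tz":0,"spin":0},{"gripper":0,"tx":0,"ty":0.002,"tz":0,"spin":0},{"gripper":0,"tx":0,"ty":0.001,"tz":0,"spin":0},{"gripper":0,"tx":0,"ty":0,"tz":0,"spin":0}]'
python3 q.py 26
```

```text
clock: 36.65
eef_pos: [517.8, 93.9, 139.0]
tcp_rot: [-3.133, 0.001, 1.402]
contact_force: [-14.3, 4.3, 9.4]
opening: -0.002
36.7 dryer -0.43409974052173794 -105.46888764811526 139.04086717734214 [-14.02952304   4.85198078   7.29962672]
```

View pics/s26.png

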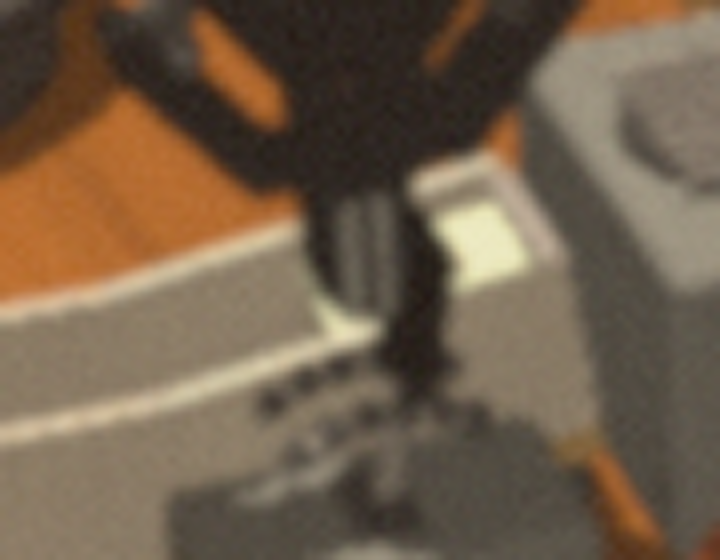

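Close to tripping; step 1 mm at a time.

```bash
python3 -m inch '[{"gripper":0,"tx":0,"ty":0.001,"tz":0,"spin":0},{"gripper":0,"tx":0,"ty":0,"tz":0,"spin":0},{"gripper":0,"tx":0,"ty":0,"tz":0,"spin":0},{"gripper":0,"tx":0,"ty":0.001,"tz":0,"spin":0},{"gripper":0,"tx":0,"ty":0,"tz":0,"spin":0},{"gripper":0,"tx":0,"ty":0,"tz":0,"spin":0},{"gripper":0,"tx":0,"ty":0,"tz":0,"spin":0},{"gripper":0,"tx":0,"ty":0,"tz":0,"spin":0}]'
python3 q.py 27
```

```text
clock: 37.5
eef_pos: [519.3, 93.6, 138.9]
tcp_rot: [-3.132, 0.001, 1.402]
contact_force: [-15.9, 5.4, 8.3]
opening: -0.005
37.55 dryer 1.0259751530243832 -105.54795428174569 138.83223165340758 [-16.30726135   5.59101971   7.84395458]
```

View pics/s27.png

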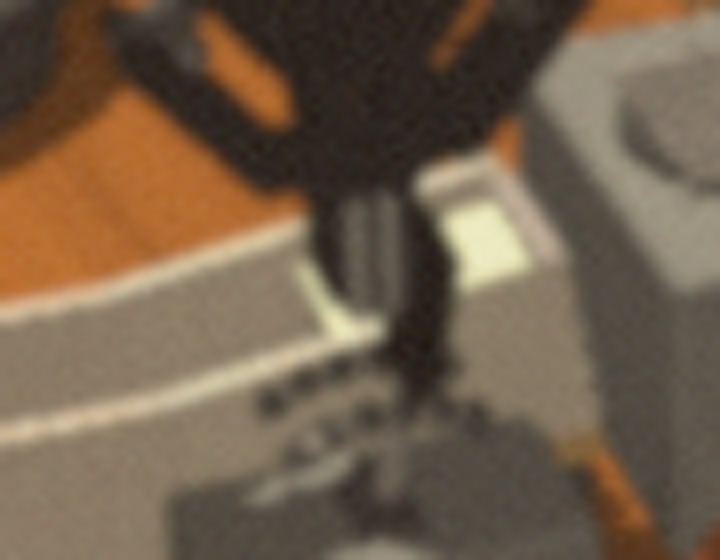

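```bash
python3 -m inch '[{"gripper":0,"tx":0,"ty":0.001,"tz":0,"spin":0},{"gripper":0,"tx":0,"ty":0,"tz":0,"spin":0},{"gripper":0,"tx":0,"ty":0,"tz":0,"spin":0},{"gripper":0,"tx":0,"ty":0,"tz":0,"spin":0},{"gripper":0,"tx":0,"ty":0,"tz":0,"spin":0},{"gripper":0,"tx":0,"ty":0,"tz":0,"spin":0},{"gripper":0,"tx":0,"ty":0,"tz":0,"spin":0},{"gripper":0,"tx":0,"ty":0,"tz":0,"spin":0}]'
python3 q.py 28
```

```text
clock: 38.35
eef_pos: [520.1, 93.4, 138.7]
tcp_rot: [-3.132, 0.001, 1.402]
contact_force: [-16.0, 5.7, 6.3]
opening: -0.003
38.4 dryer 1.9091011768135253 -105.66456575151471 138.68005861293435 [-16.00497815   5.46878291   6.68167031]
```

```bash
python3 -m inch '[{"gripper":0,"tx":0,"ty":0.001,"tz":0,"spin":0},{"gripper":0,"tx":0,"ty":0,"tz":0,"spin":0},{"gripper":0,"tx":0,"ty":0,"tz":0,"spin":0},{"gripper":0,"tx":0,"ty":0,"tz":0,"spin":0},{"gripper":0,"tx":0,"ty":0,"tz":0,"spin":0},{"gripper":0,"tx":0,"ty":0,"tz":0,"spin":0},{"gripper":0,"tx":0,"ty":0,"tz":0,"spin":0},{"gripper":0,"tx":0,"ty":0,"tz":0,"spin":0}]'
python3 q.py 29
```

```text
clock: 39.2
eef_pos: [525.9, 92.8, 139.9]
tcp_rot: [3.141, -0.0, 1.402]
contact_force: [-0.3, -0.1, -0.7]
opening: -0.003
39.25 dryer 7.630187965923451 -105.26816290653898 139.86316539203958 [-0.14849049 -0.97515681 -0.15556953]
```

View pics/s29.png

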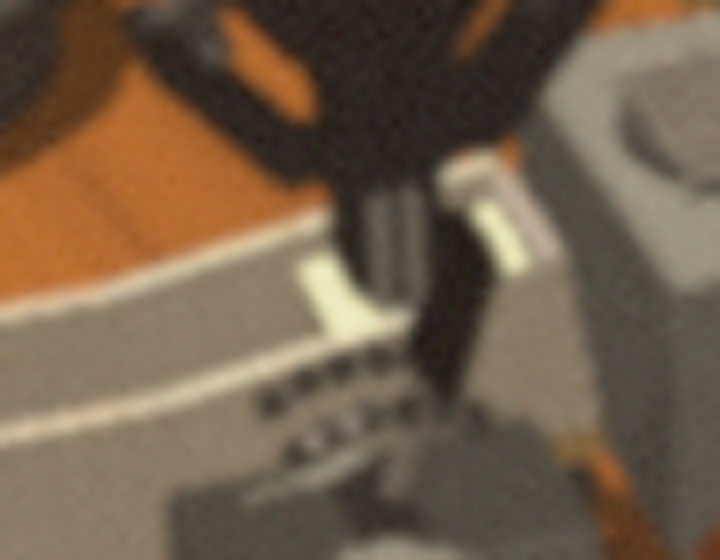

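```bash
python3 -m inch '[{"gripper":0,"tx":0,"ty":-0.003,"tz":0,"spin":0},{"gripper":0,"tx":0,"ty":-0.01,"tz":0,"spin":0},{"gripper":0,"tx":0,"ty":-0.02,"tz":0,"spin":0},{"gripper":0,"tx":0,"ty":-0.03,"tz":0,"spin":0},{"gripper":0,"tx":0,"ty":-0.03,"tz":0,"spin":0},{"gripper":0,"tx":0,"ty":-0.02,"tz":-0.02,"spin":0},{"gripper":0,"tx":0,"ty":0,"tz":-0.04,"spin":0},{"gripper":0,"tx":0,"ty":0,"tz":-0.04,"spin":0}]'
python3 -m inch '[{"gripper":0,"tx":0,"ty":-0.02,"tz":-0.01,"spin":0},{"gripper":0,"tx":0,"ty":0,"tz":0,"spin":0},{"gripper":0,"tx":0,"ty":0,"tz":0,"spin":0},{"gripper":0,"tx":0,"ty":0,"tz":0,"spin":0},{"gripper":0,"tx":0,"ty":0,"tz":0,"spin":0},{"gripper":0,"tx":0,"ty":0,"tz":0,"spin":0},{"gripper":0,"tx":0,"ty":0,"tz":0,"spin":0},{"gripper":0,"tx":0,"ty":0,"tz":0,"spin":0}]'
python3 snap.py scene c30;python3 snap.py side s30;python3 snap.py wrist w30
python3 - <<'E'
from h import *
import pickle
F=pickle.load(open("F.pkl","rb"))
for n,k in(("scene","c30"),("side","s30")):
    f=pickle.load(open(k+".pkl","rb"))
    for t in("brick","jar","cup","bottle"):
        m=masks_of(n,t);print(n,t,[np.round(x["centre"]) for x in m[:2]],"was",np.round(F[n,t][0]["centre"]))
    x,y,w,h=(270,150,150,130) if n=="scene" else (160,120,150,110)
    cv2.imwrite(f"pics/{k}z.png",cv2.resize(f["pixels"][y:y+h,x:x+w,::-1],None,fx=5,fy=5,interpolation=cv2.INTER_CUBIC)[:600])
E
python3 lev.py 30
```

```text
clock: 40.05
eef_pos: [412.0, 111.7, 240.4]
tcp_rot: [-3.14, 0.001, 1.403]
contact_force: [1.0, 0.9, 0.2]
opening: -0.0
clock: 40.85
eef_pos: [394.5, 115.1, 249.5]
tcp_rot: [-3.141, 0.0, 1.402]
contact_force: [0.6, 1.0, -0.2]
opening: -0.004
40.9 [394.52914858 115.1188675  249.61201481] [-3.14124868e+00  1.65660531e-04  1.40240718e+00]
40.95 [394.47738759 115.11894182 249.66783768] [-3.14130425e+00  1.22779523e-04  1.40241156e+00]
41.0 [394.51540061 115.1343442  249.7315698 ] [-3.14149435e+00  5.50825012e-05  1.40241605e+00]
scene brick [array([242., 176.]), array([228., 192.])] was [242. 177.]
scene jar [array([230., 233.])] was [230. 232.]
scene cup [array([262., 275.])] was [261. 273.]
scene bottle [array([301., 264.]), array([246., 355.])] was [301. 262.]
side brick [array([303., 348.])] was [303. 348.]
side jar [array([264., 291.])] was [263. 294.]
side cup [array([222., 303.])] was [221. 303.]
side bottle [array([205., 350.])] was [203. 352.]
scene [(np.float64(0.0), [[318.5, 185.0], [315.4, 204.1]]), (np.float64(0.22), [[317.4, 188.4], [314.8, 206.0]]), (np.float64(0.44), [[316.1, 193.8], [314.1, 208.9]]), (np.float64(0.66), [[314.5, 200.9], [313.3, 212.6]]), (np.float64(0.88), [[312.8, 209.4], [312.4, 217.0]]), (np.float64(1.1), [[311.0, 218.9], [311.5, 221.8]])]
side [(np.float64(0.0), [[222.3, 179.6], [234.5, 192.4]]), (np.float64(0.22), [[230.7, 174.2], [238.8, 189.7]]), (np.float64(0.44), [[240.0, 170.5], [243.5, 187.8]]), (np.float64(0.66), [[249.5, 168.6], [248.4, 186.7]]), (np.float64(0.88), [[258.9, 168.6], [253.2, 186.7]]), (np.float64(1.1), [[267.4, 170.5], [257.7, 187.5]])]
wrist [(np.float64(0.0), [[396.0, 215.8], [411.8, 201.3]]), (np.float64(0.22), [[427.8, 219.5], [426.4, 202.8]]), (np.float64(0.44), [[460.9, 221.4], [441.2, 203.5]]), (np.float64(0.66), [[492.2, 221.2], [455.3, 203.4]]), (np.float64(0.88), [[518.5, 218.9], [467.5, 202.5]]), (np.float64(1.1), [[537.7, 214.9], [477.2, 200.9]])]
```

View pics/c30.png

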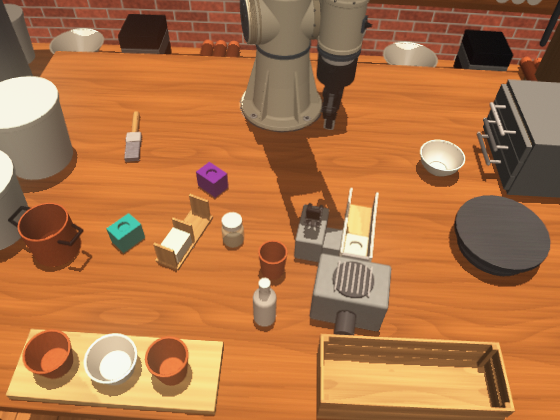

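View pics/s30z.png

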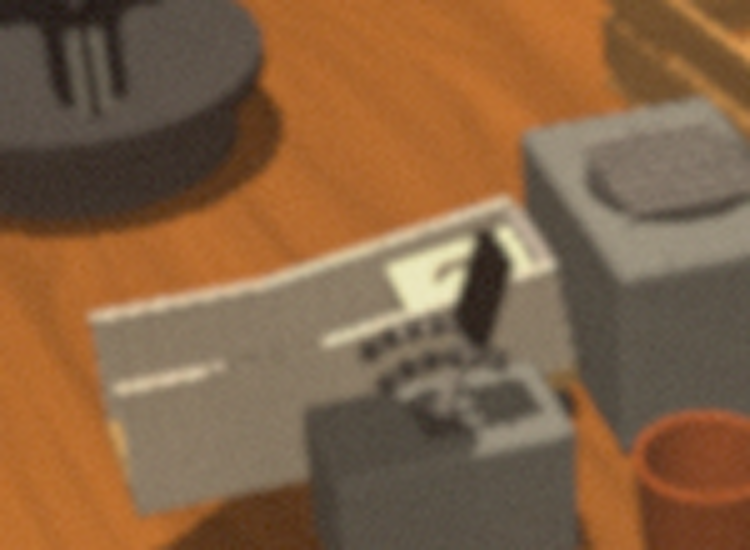

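View pics/w30.png

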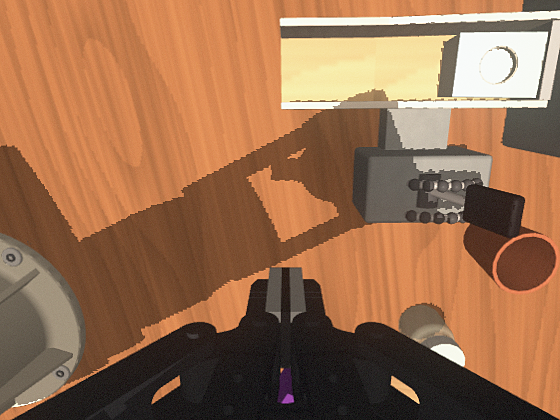

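```bash
python3 - <<'E'
from h import *
import pickle
f=pickle.load(open("w30.pkl","rb"));d=[535.28,197.95,-.162]
def P(q,x,y,z,pit=.157):
    X=51.9+q+np.cos(pit)*x-np.sin(pit)*z;Z=26.5+np.sin(pit)*x+np.cos(pit)*z;Y=y
    c,s=np.cos(d[2]),np.sin(d[2]);return [d[0]+c*X-s*Y,d[1]+s*X+c*Y,Z+q*np.tan(.157)]
for q in (0,-6): print(q,proj(f,[P(q,0,0,52),P(q,32,24,52),P(q,-32,-24,52),P(q,-32,24,52),P(q,32,-24,52)]).round(1).tolist())
cv2.imwrite("pics/w30z.png",cv2.resize(f["pixels"][0:120,400:560,::-1],None,fx=5,fy=5,interpolation=cv2.INTER_CUBIC))
E
```

```text
0 [[499.8, 62.8], [549.5, 28.4], [453.6, 94.8], [461.1, 30.7], [537.8, 94.5]]
-6 [[491.7, 62.9], [540.9, 28.6], [445.9, 94.9], [453.0, 30.9], [529.6, 94.5]]
```

View pics/w30z.png

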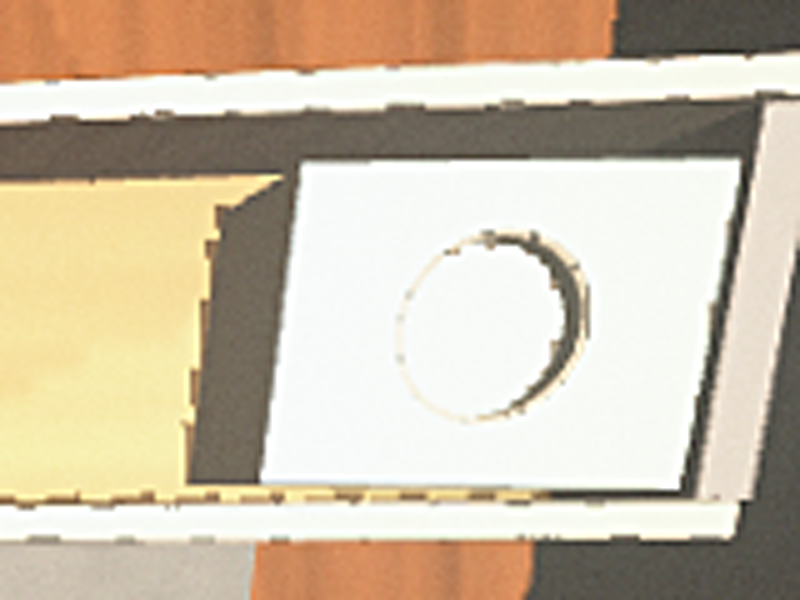

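```bash
python3 -c "
from rig import *
print(sign_off()); print(sense()['clock'])"
```

```text
the job is handed in; nothing more can be done
None
the job is handed in; nothing more can be done
```

The job is handed in, and my last pictures show it done. The interface gives no verdict, so this rests on those checks.

**What I did:**
- I took the mould out of the caddy by its long sides, stood it on the table and let go.
- I gripped it again by its ends, lowered it gently into the landing and let go.
- I pushed it up the ramp with closed fingers until it met the stop; the force rose from about 7 N to 17 N there.
- I clicked the lever from the first notch to the fifth, one at a time. I paused about half a second or more in the third and fourth, then backed well clear at about 41 s.

**Last checks:**
- **Mould:** the wrist picture puts it upright on the slope, about 1 mm short of home; the limit is 6 mm.
- **Lever:** the side view matches the fifth notch to about 2 px. The wrist view is off by about 4 to 6 px, but still nearer the fifth than the sixth.
- **Bystanders:** the brick, jar, cup and bottle are within 3 px of where they were in both cameras.

**What disagreed:**
- Each click took about 15 to 22 N horizontally at the tool, against the 3 to 8 N given. I put some of the excess down to friction at the paddle tip, eased by raising the tool slightly, but not all of it.
- The tool jumped 6 to 10 mm forward at each snap, and the lever still stopped in each notch in turn.
- My first dryer fit from the two fixed cameras was 2 to 3 mm off, so I used the wrist-camera fit instead.

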